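Right the tea tins and square up the row

ROBOT

A 7-joint arm with a two-finger parallel gripper is mounted at the origin on the work surface. World frame = base frame: x ahead of the robot, y to its left, z up, the work surface at z = 0. Lengths are in m, angles in rad, forces in N, time in s.
With the tool pointing down it reaches from about 0.4 to 0.85 m from the base axis. Payload 4.5 kg.
Tool frame: the origin (TCP) lies at the very end of the fingers, on their centre line; the grasp point (between the pads) lies behind it (r.grip_depth is the z of the grasp point in the tool frame, in m); z points along the fingers, y is the direction in which the jaws open and shut (so a half turn about z gives the same grasp; the last joint's range is limited). The gripper opens to 88 mm and grips with 3 to 60 N. Pads are 18 mm wide; open, the fingers measure 123 mm over their backs; the gripper's body (75 mm by 187 mm) begins 45 mm behind the grasp point.
Start: joints at [0.034, 0.689, -0.195, 1.565, 0.157, 0.902, -0.215], TCP at [0.625, 0, 0.239] pointing down, gripper open.
Joint ranges: [-3.01, 3.01], [-0.46, 2.08], [-1.47, 1.51], [0.13, 2.56], [-1, 4.14], [0.04, 2.09], [-2.66, 2.66]. Speed limits (rad/s): [2.57, 2.57, 3.14, 3.14, 3.14, 3.14, 3.14].

INTERFACE

Orientations are given as a unit quaternion [x, y, z, w].
In Python, from plant import sensors, cams, r gives the robot as it stands. The module is installed in compiled form; this text tells all that it offers.
- The arm moves only by the tool drive_tool, never from a script. Its argument "series" is a list that holds one entry, the list of rows, each a list of 5 numbers: the shift along the world's x, y, z in mm, then the turn about the world's z in rad, then the finger opening in mm, from 0 to 88.1. A call has 1 to 10 rows; each row shifts and turns the commanded pose from where the row before left it; what a row does not reach is not made up. A row lasts 1/10 s, in which the tool goes at most 50 mm and 8.59 degrees, less where a joint would pass 70% of its speed; a pose out of reach is approached as far as the arm can. A call with a gripper value outside its range is refused whole. The fingers move at their own pace and stop on an object; "force" is the grip in N (left out, the last holds). Time passes only in rows, so rows that do not move let the fingers close. It gives the time, the measured TCP pose, the force and the opening at its end, in the units of the state.
- sensors.get_state(): the state, without advancing time (a new reading comes with each control period).
- cams.snapshot(name): name is "scene" or "side" or "wrist"; returns the picture (400x640x3 uint8, blue, green, red); there is no depth.
- cams.camera_model(name): a dict with "fx", "fy", "cx", "cy" (pixels), "camera_from_world" (4x4, takes a point from world to camera coordinates). Camera axes: x right, y down, z forward; pixel columns grow to the right and rows downward; lengths in m; the calibration is good to about 2 mm. A picture is of the moment at which its call begins: read the wrist's pose just before it. camera_model takes no time and is no camera call; for the wrist camera it gives the pose at the moment of the call.
- r.finish_job(): hands the job in, once; it reports no verdict.
Trained networks look in the newest picture that a camera, given by its name, has taken for a name from the list of things; names that differ only in an ending like _2 or _b are one class to them, and where a whole thing is asked for, a point or a joint stands for the part that bears it (a point fixed in the world has none). Each returns a list of dicts, best first, with "confidence" (0 to 1); they miss things now and then, are a little off and sometimes report something else, mostly with a low value. They report only what shows in the picture. A call takes as long as a camera call. They do not tell look-alikes from the thing itself.
- cams.trace(camera, name): "mask" (400x640 bool, what is visible of it) and "at" ([column, row] in pixels, amid what is visible of it).
- cams.mark_of(camera, name): "at" ([column, row] in pixels: a listed point, or the origin of a listed thing).
The state is a dict: "clock": time; "q": joint angles; "qd": joint speeds; "joint_torque": joint torques, N m; "tool_pos": TCP position; "eef_rot": TCP orientation; "contact_force": force on the tool from outside, world axes, zero at the start; "moment": the same for the moment, N m; "opening": opening from 0.0 (shut) to 1.0 (fully open).
Only numpy, scipy, OpenCV 4.12 (cv2) and the standard library are available. Lean on these libraries where they do the work, as an engineer would, in place of code of your own. Each camera call takes 0.05 s, during which the arm holds its last target.

TASK

The tea tins on the counter are upside down or lying on a side: tip every tin over, a quarter turn at a time, until its brass lid with the white disc is up, and stand them all in one row on the wooden board, along its back strip. Then lay the straightedge on the board with its plain metal edge flush against the fronts of all the tins, so that the tins sit flush against the back strip and the edge runs parallel to it. Leave the mug, the dish and the black tray where they are.

Things in the scene. Friction and masses are not known exactly. Their poses are not given: they have to be found in the camera images.
- tin_a: Teal tea tin, a closed box 56 x 56 mm in plan and 72 mm tall when standing lid up, about 0.18 kg. Origin: centre of its plain dark-grey bottom; its own +z runs through the tin to the lid, the marked face (brass-coloured, with a white round disc); +x and +y are square to two sides, which have small black labels. Starts upside down. May be absent.
- tin_b: Yellow tea tin, a closed box 56 x 56 mm in plan and 72 mm tall when standing lid up, about 0.18 kg. Origin: centre of its plain dark-grey bottom; its own +z runs through the tin to the lid, the marked face (brass-coloured, with a white round disc); +x and +y are square to two sides, which have small black labels. Starts upside down. May be absent.
- tin_c: Dark-red tea tin, a closed box 56 x 56 mm in plan and 72 mm tall when standing lid up, about 0.18 kg. Origin: centre of its plain dark-grey bottom; its own +z runs through the tin to the lid, the marked face (brass-coloured, with a white round disc); +x and +y are square to two sides, which have small black labels. Starts lying on a side, lid facing roughly away from the robot (+x). May be absent.
- board: Fixed wooden display board, 140 mm deep (its x) by 360 mm long (its y), 12 mm thick, its upper surface 12 mm over the counter. A dark back strip 10 mm thick and 30 mm high (above the board's surface) runs along its whole far edge (+x side); the strip's inner face lies at board x = +60 mm. A tin flush against the strip has its axis at board x = +32 mm and its front at +4 mm. Origin: centre of the underside; +x towards the back strip, +y along the strip, +z up.
- straightedge: Loose aluminium straightedge, 300 mm long (its y), 55 mm wide (its x), 10 mm thick, 0.35 kg, lying flat on the counter. On it stands a blue grip rib, 12 mm thick (x), 120 mm long (y) and centred along the length, from 10 to 46 mm above the underside, centred at x = -21.5 mm (along the rear edge). The plain edge, to be laid against the tins, is the long edge at x = +27.5 mm, away from the rib. Origin: centre of the underside.
- edge_left (a point): End of the straightedge's plain edge at its +y end, at half thickness: (+27.5, +150, +5) mm from the straightedge's origin in its frame.
- edge_right (a point): The other end of the plain edge: (+27.5, -150, +5) mm.
- mug: Bystander: copper mug 80 mm across, 90 mm high. Origin: centre of its underside.
- dish: Bystander: round terracotta dish 110 mm across, 35 mm high. Origin: centre of its underside.
- black_tray: Bystander: black open tray 100 x 150 mm, 30 mm high. Origin: centre of its underside.
There are look-alikes about, which are no part of the job. What is meant by the tin_c is not blue, and is the smaller of those in its own colour.

How it is judged:
On the way, in this order (a step that is already met when the one before it is completed fails the run):
1. every tin stands lid up on the board (angle between each of tin_a, tin_b, tin_c's own z axis and vertical below 0.1 rad and z of tin_a in the frame of board between 0.006 and 0.018 m and y of tin_a in the frame of board between -0.17 and 0.17 m and x of tin_a in the frame of board between -0.07 and 0.045 m and z of tin_b in the frame of board between 0.006 and 0.018 m and y of tin_b in the frame of board between -0.17 and 0.17 m and x of tin_b in the frame of board between -0.07 and 0.045 m and z of tin_c in the frame of board between 0.006 and 0.018 m and y of tin_c in the frame of board between -0.17 and 0.17 m and x of tin_c in the frame of board between -0.07 and 0.045 m), for 0.2 s.
2. then the straightedge lies with its plain edge flush against the tins, the tins against the back strip (x of edge_left in the frame of board between -0.001 and 0.012 m and z of edge_left in the frame of board between 0.01 and 0.024 m and x of edge_right in the frame of board between -0.001 and 0.012 m and z of edge_right in the frame of board between 0.01 and 0.024 m and angle between straightedge's own z axis and vertical below 0.1 rad and y of tin_a in the frame of straightedge between -0.15 and 0.15 m and y of tin_b in the frame of straightedge between -0.15 and 0.15 m and y of tin_c in the frame of straightedge between -0.15 and 0.15 m and x of each of tin_a, tin_b, tin_c in the frame of board above 0.027 m), for 0.2 s.
At the end, for the whole second after the job is handed in: Every tin stands lid up on the board within 5 mm of the back strip; the straightedge lies flat on the board, in front of every tin, both ends of its plain edge within 5 mm of the line of the tin fronts (4 mm ahead of the board's centre line); all at rest (all of step 1 and all of step 2 and linear speed of each of tin_a, tin_b, tin_c, straightedge below 0.02 m/s); the robot touches nothing.
It fails at once if a bystander (mug, dish or black tray) is moved more than 3 cm or tipped (distance of any of mug, dish, black_tray from where it was at the start of the episode above 0.03 m or angle between any of mug, dish, black_tray's own z axis and vertical above 0.5 rad).
Of tin_a, tin_b, tin_c only 2 to 3 are there at a start; the rules pass over those that are not, and their reading is None.
At some moment in a run one of tin_a, tin_b, tin_c may be knocked a few centimetres aside while the robot is not near it.
Once in a run the grip may slacken for a moment while it holds something.
It also fails if it takes over 210 s, if anything falls off the work surface, if the arm or the gripper's body presses on something with over 40 N, if the wrist force passes 120 N, or if a joint passes its speed limit or range.

## Working session

There is one attempt and no reset: what is moved stays moved. The work goes in short steps, Python scripts to look and compute and a tool call to move; the robot and the scene stay as the last step left them, time stands still between calls to the robot, and variables do not carry over. Pictures are saved under pics/ and viewed, and the job is handed in when it is done.

Besides the shell and the picture viewer there is one more tool, called by a JSON object that holds its "fn" and its "kwargs", one argument or row to a line. drive_tool: Moves the arm, as the interface text tells. Its arguments: {"type":"object","properties":{"series":{"type":"array","items":{"type":"array","items":{"type":"array","items":{"type":"number"}}}},"force":{"type":"number"}},"required":["series"]}

```bash
mkdir -p pics; ls; python3 - <<'E'
from plant import sensors, cams, r
import cv2,numpy as np
s=sensors.get_state(); print({k:np.round(v,3) for k,v in s.items()}, r.grip_depth)
for n in ["scene","side","wrist"]:
    im=cams.snapshot(n); cv2.imwrite(f"pics/{n}0.png",im)
    m=cams.camera_model(n); print(n,m["fx"],m["fy"],m["cx"],m["cy"]); T=np.linalg.inv(m["camera_from_world"]);print(np.round(T,3))
E
```

```text
pics
{'clock': np.float64(0.0), 'q': array([ 0.034,  0.69 , -0.195,  1.566,  0.157,  0.903, -0.215]), 'qd': array([ 0.001, -0.002,  0.002, -0.   , -0.001,  0.001,  0.002]), 'joint_torque': array([ 0.0000e+00, -5.2757e+01, -1.2670e+00, -1.5343e+01, -5.3000e-02,
        7.0000e-03,  0.0000e+00]), 'tool_pos': array([ 0.624, -0.   ,  0.238]), 'eef_rot': array([ 0.707,  0.707, -0.001, -0.001]), 'contact_force': array([ 0.561,  0.163, -0.686]), 'moment': array([-0.009,  0.017, -0.009]), 'opening': np.float64(0.998)} -0.0187
scene 436.3645740069187 436.3645740069187 324.82176793048563 196.97029567931008
[[ 0.164  0.551 -0.818  1.436]
 [ 0.986 -0.097  0.132 -0.126]
 [-0.006 -0.829 -0.559  0.699]
 [ 0.     0.     0.     1.   ]]
side 362.530929937597 362.530929937597 318.25056235543076 202.09994382249408
[[ 0.974 -0.12   0.194  0.357]
 [-0.228 -0.542  0.809 -0.77 ]
 [ 0.008 -0.832 -0.555  0.65 ]
 [ 0.     0.     0.     1.   ]]
wrist 306.6530704412202 306.6530704412202 311.24213196398085 197.22872550523283
[[ 1.    -0.    -0.001  0.624]
 [-0.    -0.958 -0.286  0.075]
 [-0.001  0.286 -0.958  0.383]
 [ 0.     0.     0.     1.   ]]
```

View pics/scene0.png

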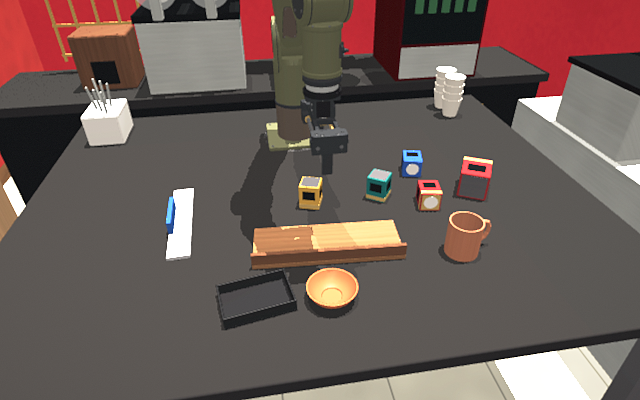

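View pics/side0.png

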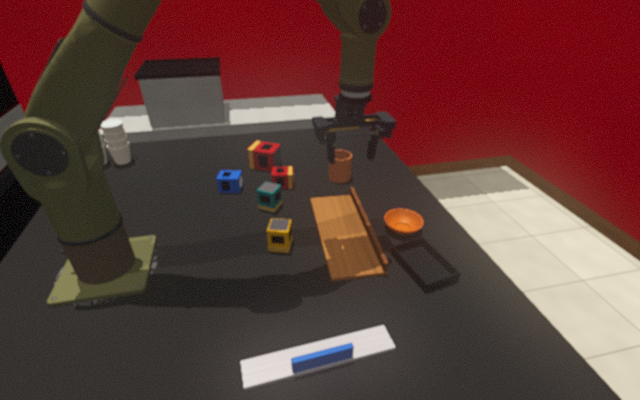

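View pics/wrist0.png

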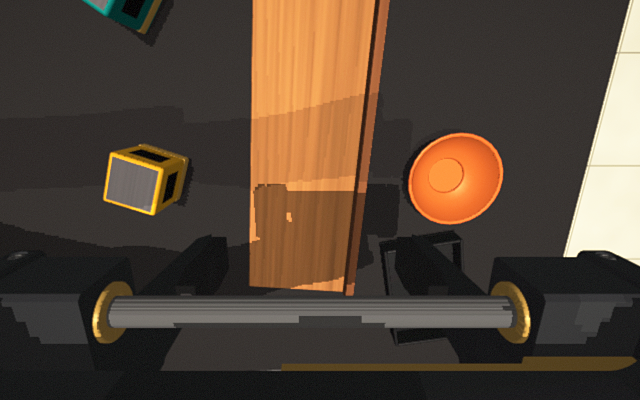

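The scene view shows all three tins: yellow at (311,193), teal at (379,185) and small red at (429,195). The look-alikes are a blue box at (412,164) and a larger red one at (475,178). I'll fit poses from the masks.

```bash
cat > h.py <<'E'
from plant import sensors, cams, r
import cv2,numpy as np
from scipy.optimize import minimize
def Rz(a): c,s=np.cos(a),np.sin(a); return np.array([[c,-s,0],[s,c,0],[0,0,1]])
def proj(m,P):
    T=np.array(m["camera_from_world"]); p=P@T[:3,:3].T+T[:3,3]
    return np.c_[m["fx"]*p[:,0]/p[:,2]+m["cx"], m["fy"]*p[:,1]/p[:,2]+m["cy"]]
def ray(m,uv,z):
    T=np.linalg.inv(m["camera_from_world"]); d=T[:3,:3]@np.array([(uv[0]-m["cx"])/m["fx"],(uv[1]-m["cy"])/m["fy"],1.])
    return T[:3,3]+d*(z-T[2,3])/d[2]
def box(dx,dy,z0,z1,ox=0):
    return np.array([[ox+sx*dx/2,sy*dy/2,z] for sx in(-1,1) for sy in(-1,1) for z in(z0,z1)])
def sil(m,P,K=4):
    im=np.zeros((400,640),np.uint8)
    h=cv2.convexHull(np.round(proj(m,P)*16).astype(np.int32)); cv2.fillConvexPoly(im,h,255,cv2.LINE_AA,4); return im/255.
def fit(masks,parts,x0,z=0.):
    """masks: list of (model,mask); parts: list of Nx3 corner arrays; x,y,yaw"""
    def cost(p):
        t=0
        for m,M in masks:
            S=np.zeros((400,640))
            for B in parts: S=np.maximum(S,sil(m,B@Rz(p[2]).T+[p[0],p[1],z]))
            t+=1-np.minimum(S,M).sum()/max(1,np.maximum(S,M).sum())
        return t/len(masks)
    best=None
    for st in ([.02,.02,.2],[.006,.006,.15]):
        sx=np.array([x0]+[np.array(x0)+np.eye(3)[i]*st[i] for i in range(3)])
        o=minimize(cost,x0,method="Nelder-Mead",options=dict(initial_simplex=sx,xatol=2e-4,fatol=1e-4,maxiter=200)); x0=o.x
    return o.x,o.fun
def tr(cam,name,n=6,minc=.2):
    return [d for d in cams.trace(cam,name) if d["confidence"]>minc][:n]
TIN=box(.056,.056,0,.072)
LIE=box(.072,.056,0,.056)
BOARD=[box(.14,.36,0,.012),box(.01,.36,0,.042,.065)]
SE=[box(.055,.3,0,.01),box(.012,.12,.01,.046,-.0215)]
E
python3 - <<'E'
from h import *
import pickle
D={}
for c in ["scene","side","wrist"]:
    im=cams.snapshot(c); m=cams.camera_model(c)
    D[c]=dict(im=im,m=m)
    for n in ["tin_a","tin_b","tin_c","board","straightedge","mug","dish","black_tray"]:
        if n in("tin_b",) : pass
        L=tr(c,n); D[c][n]=L
        print(c,n,[(round(d["confidence"],2),np.round(d["at"]).tolist(),int(d["mask"].sum()),im[d["mask"]].mean(0).round().tolist()) for d in L])
pickle.dump(D,open("D0.pkl","wb"))
E
```

```text
scene tin_a [(0.96, [429.0, 193.0], 732, [107.0, 125.0, 184.0]), (0.95, [308.0, 194.0], 710, [91.0, 140.0, 167.0]), (0.76, [473.0, 176.0], 1175, [87.0, 90.0, 142.0]), (0.59, [410.0, 161.0], 497, [180.0, 139.0, 104.0]), (0.56, [378.0, 187.0], 747, [112.0, 121.0, 92.0])]
scene tin_b [(0.96, [429.0, 193.0], 732, [107.0, 125.0, 184.0]), (0.95, [308.0, 194.0], 710, [91.0, 140.0, 167.0]), (0.76, [473.0, 176.0], 1175, [87.0, 90.0, 142.0]), (0.59, [410.0, 161.0], 497, [180.0, 139.0, 104.0]), (0.56, [378.0, 187.0], 747, [112.0, 121.0, 92.0])]
scene tin_c [(0.96, [429.0, 193.0], 732, [107.0, 125.0, 184.0]), (0.95, [308.0, 194.0], 710, [91.0, 140.0, 167.0]), (0.76, [473.0, 176.0], 1175, [87.0, 90.0, 142.0]), (0.59, [410.0, 161.0], 497, [180.0, 139.0, 104.0]), (0.56, [378.0, 187.0], 747, [112.0, 121.0, 92.0])]
scene board [(0.8, [324.0, 244.0], 6027, [101.0, 146.0, 188.0]), (0.69, [180.0, 223.0], 1681, [244.0, 234.0, 224.0])]
scene straightedge [(0.92, [180.0, 222.0], 1662, [243.0, 234.0, 224.0]), (0.74, [310.0, 194.0], 701, [91.0, 140.0, 167.0])]
scene mug [(0.81, [466.0, 234.0], 1716, [81.0, 1
[... 1120 characters left out ...]
0]), (0.72, [270.0, 197.0], 596, [61.0, 69.0, 59.0])]
side dish [(0.74, [404.0, 222.0], 737, [40.0, 101.0, 192.0])]
side black_tray [(0.72, [426.0, 263.0], 2341, [39.0, 43.0, 51.0])]
wrist tin_a [(0.7, [129.0, 6.0], 1606, [45.0, 53.0, 28.0]), (0.61, [145.0, 178.0], 4463, [55.0, 93.0, 116.0])]
wrist tin_b [(0.7, [129.0, 6.0], 1606, [45.0, 53.0, 28.0]), (0.61, [145.0, 178.0], 4463, [55.0, 93.0, 116.0])]
wrist tin_c [(0.7, [129.0, 6.0], 1606, [45.0, 53.0, 28.0]), (0.61, [145.0, 178.0], 4463, [55.0, 93.0, 116.0])]
wrist board [(0.91, [311.0, 134.0], 35136, [61.0, 112.0, 179.0])]
wrist straightedge []
wrist mug []
wrist dish [(0.77, [455.0, 177.0], 6597, [48.0, 115.0, 236.0])]
wrist black_tray []
```

```bash
python3 - <<'E'
from h import *
import pickle
D=pickle.load(open("D0.pkl","rb"))
def mk(n,spec): return [(D[c]["m"],min(D[c][n],key=lambda d:np.hypot(*(np.array(d["at"])-uv)))["mask"]) for c,uv in spec]
jobs={"yellow":("tin_a",[("scene",(308,194)),("side",(282,233))],[TIN]),
"teal":("tin_a",[("scene",(378,187)),("side",(271,197))],[TIN]),
"red":("tin_a",[("scene",(429,193)),("side",(282,177))],[LIE]),
"blue":("tin_a",[("scene",(410,161)),("side",(229,186))],[LIE]),
"board":("board",[("scene",(324,244)),("side",(349,242))],BOARD),
"se":("straightedge",[("scene",(180,222)),("side",(313,356))],SE),
"bigred":("tin_a",[("scene",(473,176)),("side",(262,154))],[LIE*1.35]),
}
out={}
for k,(n,sp,parts) in jobs.items():
    ms=mk(n,sp); g=ray(ms[0][0],sp[0][1],.03)
    bb=[]
    for y0 in ([0,.4,-.4,.8] if k in("yellow","teal") else [-.5,0,.4]):
        bb.append(fit(ms,parts,[g[0],g[1],y0]))
    b=min(bb,key=lambda q:q[1]); out[k]=b
    print(k,b[0].round(4),round(b[1],3),[ (q[0][2].round(2),round(q[1],3)) for q in bb])
for k,n,uv,rz in (("mug","mug",(466,234),.04),("dish","dish",(329,288),.02),("tray","black_tray",(259,298),.015)):
    print(k,ray(D["scene"]["m"],uv,rz).round(3))
pickle.dump(out,open("poses0.pkl","wb"))
im=D["scene"]["im"].copy(); im2=D["side"]["im"].copy()
for k,(n,sp,parts) in jobs.items():
    p=out[k][0]
    for I,c in((im,"scene"),(im2,"side")):
        for B in parts:
            q=proj(D[c]["m"],B@Rz(p[2]).T+[p[0],p[1],0])
            for i in range(8):
                for j in range(i):
                    if bin(i^j).count("1")==1: cv2.line(I,tuple(np.round(q[i]*16).astype(int)),tuple(np.round(q[j]*16).astype(int)),(0,255,0),1,cv2.LINE_AA,4)
a=cv2.resize(im[130:330,130:530],(800,400)); cv2.imwrite("pics/ov0.png",a)
cv2.imwrite("pics/ov1.png",cv2.resize(im2[120:400,200:480],(800,800))[:600])
E
```

```text
yellow [ 0.435  -0.0054  1.3464] 0.106 [(np.float64(-0.22), np.float64(0.106)), (np.float64(-0.23), np.float64(0.106)), (np.float64(-0.22), np.float64(0.106)), (np.float64(1.35), np.float64(0.106))]
teal [ 0.4309  0.1915 -0.5204] 0.108 [(np.float64(0.2), np.float64(0.165)), (np.float64(1.05), np.float64(0.109)), (np.float64(-0.52), np.float64(0.108)), (np.float64(1.05), np.float64(0.109))]
red [ 0.49    0.3173 -0.1828] 0.218 [(np.float64(-0.18), np.float64(0.218)), (np.float64(-0.19), np.float64(0.219)), (np.float64(-0.18), np.float64(0.219))]
blue [ 0.3122  0.3265 -0.3363] 0.159 [(np.float64(-0.34), np.float64(0.159)), (np.float64(-0.34), np.float64(0.159)), (np.float64(-0.34), np.float64(0.16))]
board [ 0.6183  0.0083 -0.0718] 0.046 [(np.float64(-0.07), np.float64(0.047)), (np.float64(-0.07), np.float64(0.047)), (np.float64(-0.07), np.float64(0.046))]
se [ 0.4611 -0.3559  1.6344] 0.086 [(np.float64(-1.5), np.float64(0.155)), (np.float64(1.63), np.float64(0.086)), (np.float64(1.64), np.float64(0.087))]
bigred [ 0.4435  0.4707 -0.511 ] 0.073 [(np.float64(-0.51), np.float64(0.073)), (np.float64(-0.52), np.float64(0.073)), (np.float64(0.97), np.float64(0.205))]
mug [0.687 0.337 0.04 ]
dish [ 0.785 -0.013  0.02 ]
tray [ 0.784 -0.161  0.015]
```

View pics/ov0.png

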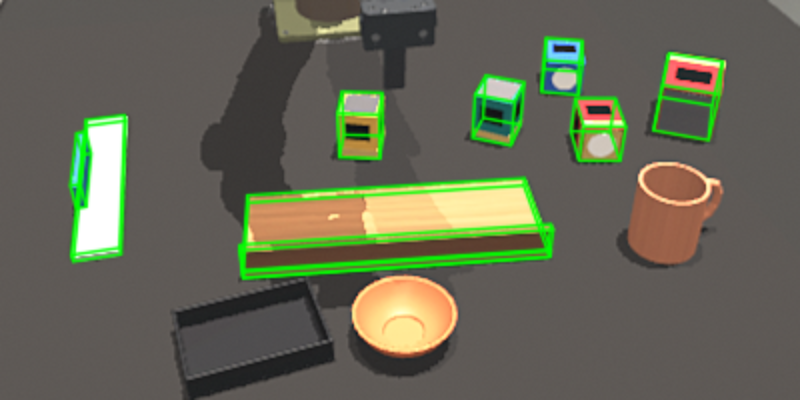

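View pics/ov1.png

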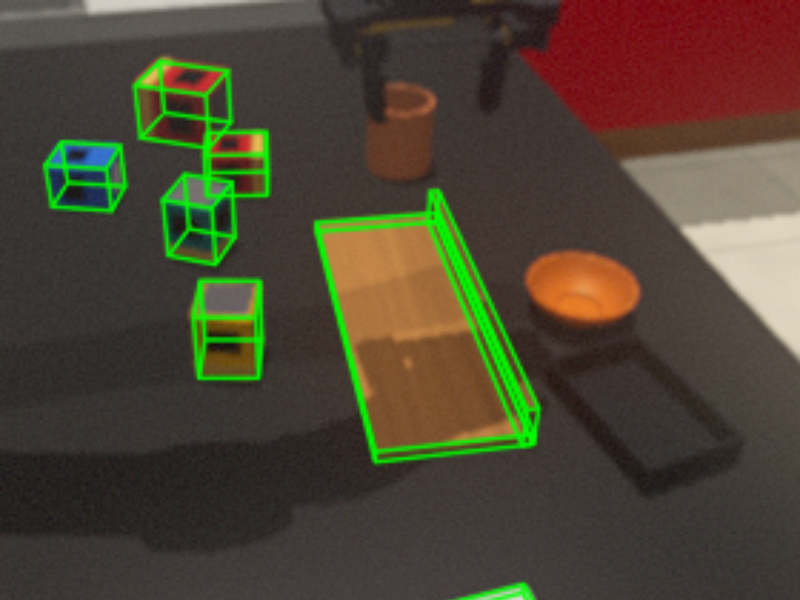

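{"fn": "drive_tool", "kwargs": {
  "series": [
    [[-11,31,-5,0.139,88],[-11,31,-5,0.139,88],[-11,31,-5,0.139,88],[-11,31,-5,0.139,88],[-11,31,-5,0.139,88],[-11,31,-5,0.139,88],[-11,31,-5,0.139,88],[-11,31,-5,0.139,88],[-11,31,-5,0.139,88],[-13,34,-5,0.137,88]]
  ],
  "force": 4
}}

```text
clock: 2.5
tool_pos: [0.5131, 0.3136, 0.1886]
eef_rot: [0.089, 0.996, -0.0, 0.0]
contact_force: [0.4, -0.1, -0.8]
opening: 0.997
```

{"fn": "drive_tool", "kwargs": {
  "series": [
    [[0,0,-10,0,88],[0,0,0,0,88]]
  ]
}}

```text
clock: 2.7
tool_pos: [0.5121, 0.3131, 0.1775]
eef_rot: [0.091, 0.996, -0.001, -0.001]
contact_force: [0.8, -0.7, -0.0]
opening: 0.998
```

```bash
cat >> h.py <<'E'
def st():
    s=sensors.get_state(); q=np.array(s["eef_rot"]); from scipy.spatial.transform import Rotation as R
    M=R.from_quat(q).as_matrix(); return dict(t=round(float(s["clock"]),2),tcp=np.round(np.array(s["tool_pos"])*1e3,1).tolist(),jaw=round(float(np.arctan2(M[1,1],M[0,1])),3),F=np.round(s["contact_force"],1).tolist(),op=round(float(s["opening"])*88.1,1),q7=round(float(s["q"][6]),2))
def pic(c,f):
    im=cams.snapshot(c); cv2.imwrite(f"pics/{f}.png",im); return im
E
python3 - <<'E'
from h import *
print(st()); pic("wrist","w1")
E
```

```text
{'t': 2.7, 'tcp': [512.1, 313.1, 177.5], 'jaw': 1.389, 'F': [0.8, -0.7, -0.0], 'op': 88.0, 'q7': 0.31}
```

View pics/w1.png

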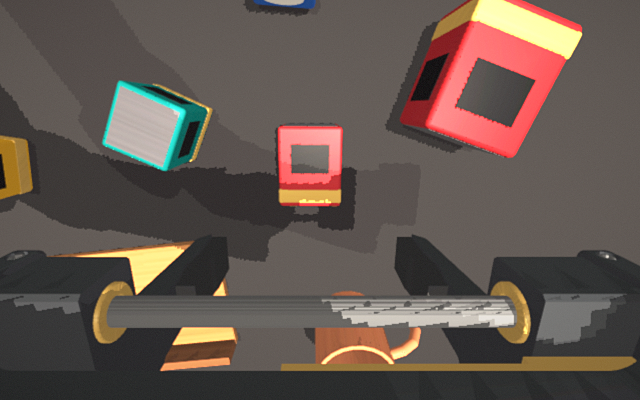

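The wrist view shows the red tin square to the jaws and centred at (310,160), with its brass lid end nearest the gripper. I'm descending.

{"fn": "drive_tool", "kwargs": {
  "series": [
    [[0,0,-35,0,88],[0,0,-35,0,88],[0,0,-35,0,88],[0,0,-30,0,88],[0,0,-20,0,88],[0,0,-6,0,88],[0,0,0,0,40],[0,0,0,0,40],[0,0,0,0,40],[0,0,0,0,40]]
  ],
  "force": 4
}}

```text
clock: 3.75
tool_pos: [0.5137, 0.3131, 0.0188]
eef_rot: [0.091, 0.996, 0.0, 0.001]
contact_force: [-0.2, -1.5, 1.0]
opening: 0.659
```

{"fn": "drive_tool", "kwargs": {
  "series": [
    [[0,0,0,0,40],[0,0,0,0,40],[0,0,0,0,40],[0,0,5,0,40],[0,0,10,0,40],[0,0,15,0,40],[0,0,15,0,40],[0,0,15,0,40],[0,0,0,0,40],[0,0,0,0,40]]
  ]
}}

```text
clock: 4.75
tool_pos: [0.5133, 0.3131, 0.0783]
eef_rot: [0.091, 0.996, 0.0, 0.0]
contact_force: [0.6, -0.4, -2.1]
opening: 0.633
```

```bash
python3 - <<'E'
from h import *
print(st()); a=pic("scene","s2"); b=pic("side","d2")
cv2.imwrite("pics/c2.png",np.hstack([cv2.resize(a[110:240,330:530],(400,260)),cv2.resize(b[110:240,180:380],(400,260))]))
E
```

```text
{'t': 4.75, 'tcp': [513.3, 313.1, 78.3], 'jaw': 1.388, 'F': [0.6, -0.4, -2.1], 'op': 55.8, 'q7': 0.22}
```

View pics/c2.png

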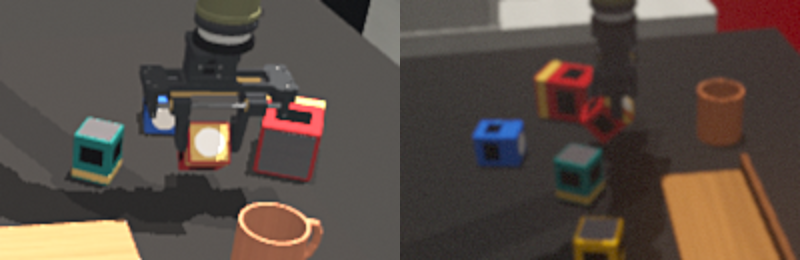

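{"fn": "drive_tool", "kwargs": {
  "series": [
    [[0,0,-8,0,40],[0,0,-8,0,40],[0,0,-8,0,40],[-2,0,-5,0,40],[-5,1,0,0,40],[-5,1,0,0,40],[-5,1,-0.5,0,40],[-5,1,-0.5,0,40],[-5,1,-0.5,0,40],[-5,1,-1,0,40]]
  ]
}}

```text
clock: 5.85
tool_pos: [0.4798, 0.3189, 0.0462]
eef_rot: [0.091, 0.996, -0.0, -0.001]
contact_force: [0.3, -1.0, 3.3]
opening: 0.64
```

```bash
cat >> h.py <<'E'
def duo(f,sc,sd):
    a=pic("scene",f+"s"); b=pic("side",f+"d")
    cv2.imwrite(f"pics/{f}.png",np.hstack([cv2.resize(a[sc[1]-65:sc[1]+65,sc[0]-100:sc[0]+100],(400,260)),cv2.resize(b[sd[1]-65:sd[1]+65,sd[0]-100:sd[0]+100],(400,260))]))
E
python3 - <<'E'
from h import *
print(st()); duo("c3",(430,175),(280,175))
E
```

```text
{'t': 5.85, 'tcp': [479.8, 318.9, 46.2], 'jaw': 1.388, 'F': [0.3, -1.0, 3.3], 'op': 56.4, 'q7': 0.12}
```

View pics/c3.png

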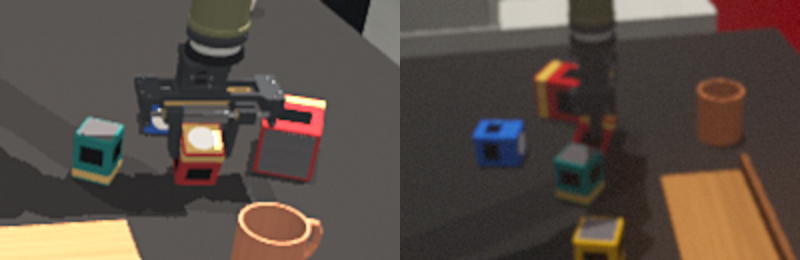

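{"fn": "drive_tool", "kwargs": {
  "series": [
    [[-5,1,-1.5,0,40],[-5,1,-2,0,40],[-5,1,-2,0,40],[-5,1,-2,0,40],[-5,0,-2,0,40],[0,0,0,0,40],[0,0,0,0,40]]
  ]
}}

```text
clock: 6.65
tool_pos: [0.456, 0.3242, 0.0369]
eef_rot: [0.091, 0.996, 0.001, 0.0]
contact_force: [1.2, 1.1, 1.6]
opening: 0.635
```

```bash
python3 - <<'E'
from h import *
print(st()); duo("c4",(430,175),(280,175))
E
```

```text
{'t': 6.65, 'tcp': [456.0, 324.2, 36.9], 'jaw': 1.389, 'F': [1.2, 1.1, 1.6], 'op': 55.9, 'q7': 0.06}
```

View pics/c4.png

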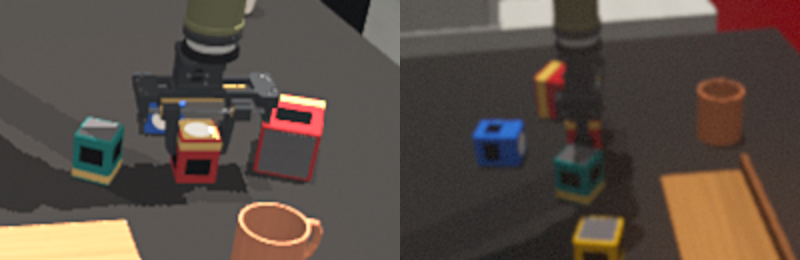

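{"fn": "drive_tool", "kwargs": {
  "series": [
    [[0,0,0,0,75],[0,0,0,0,75],[0,0,0,0,75],[9,-2,0,0,75],[0,0,0,0,40],[0,0,0,0,40],[0,0,0,0,40],[0,0,0,0,40]]
  ],
  "force": 25
}}

```text
clock: 7.55
tool_pos: [0.465, 0.3211, 0.0367]
eef_rot: [0.091, 0.996, 0.0, 0.0]
contact_force: [-0.1, -0.2, -0.6]
opening: 0.633
```

{"fn": "drive_tool", "kwargs": {
  "series": [
    [[0,0,0,0,40],[0,0,20,0,40],[0,0,30,0,40],[0,0,30,0,40],[0,0,20,0,40]]
  ]
}}

```text
clock: 8.05
tool_pos: [0.4649, 0.3212, 0.1383]
eef_rot: [0.091, 0.996, 0.0, 0.0]
contact_force: [0.6, 0.1, -1.2]
opening: 0.635
```

```bash
python3 - <<'E'
from h import *
print(st()); duo("c5",(430,175),(280,175))
th=-.072
for y in(.11,.0,-.11,.135,-.135):
    for x in(.025,.032): print(x,y,(np.array([.6183,.0083])+Rz(th)[:2,:2]@[x,y]).round(4))
E
```

```text
{'t': 8.05, 'tcp': [464.9, 321.2, 138.3], 'jaw': 1.388, 'F': [0.6, 0.1, -1.2], 'op': 56.0, 'q7': 0.18}
0.025 0.11 [0.6511 0.1162]
0.032 0.11 [0.6581 0.1157]
0.025 0.0 [0.6432 0.0065]
0.032 0.0 [0.6502 0.006 ]
0.025 -0.11 [ 0.6353 -0.1032]
0.032 -0.11 [ 0.6423 -0.1037]
0.025 0.135 [0.6529 0.1412]
0.032 0.135 [0.6599 0.1406]
0.025 -0.135 [ 0.6335 -0.1281]
0.032 -0.135 [ 0.6405 -0.1287]
```

View pics/c5.png

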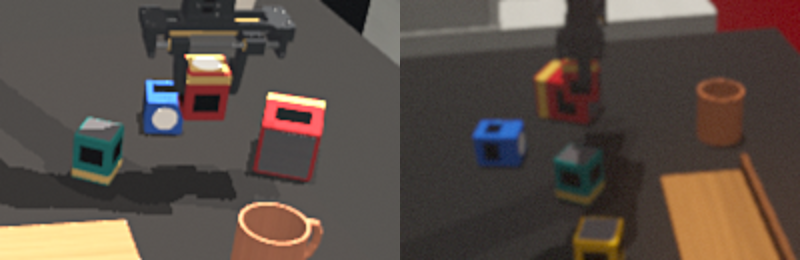

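{"fn": "drive_tool", "kwargs": {
  "series": [
    [[20,-22,0,0,40],[24,-27,0,0.02,40],[24,-27,0,0.02,40],[24,-27,0,0.02,40],[24,-27,0,0.02,40],[24,-27,0,0.02,40],[24,-27,0,0.011,40],[25,-26,0,0,40],[0,0,0,0,40],[0,0,0,0,40]]
  ]
}}

```text
clock: 9.15
tool_pos: [0.6533, 0.1097, 0.1346]
eef_rot: [0.037, 0.999, -0.001, -0.001]
contact_force: [-0.1, 0.8, -1.6]
opening: 0.631
```

{"fn": "drive_tool", "kwargs": {
  "series": [
    [[0,0,-15,0,40],[0,0,-20,0,40],[0,0,-20,0,40],[0,0,-15,0,40],[0,0,-10,0,40],[0,0,0,0,40]]
  ]
}}

```text
clock: 9.75
tool_pos: [0.6525, 0.1114, 0.0548]
eef_rot: [0.035, 0.999, -0.0, -0.002]
contact_force: [-0.6, -0.6, -1.7]
opening: 0.634
```

```bash
python3 - <<'E'
from h import *
print(st()); duo("c6",(370,215),(330,215))
E
```

```text
{'t': 9.75, 'tcp': [652.5, 111.4, 54.8], 'jaw': 1.5, 'F': [-0.6, -0.6, -1.7], 'op': 55.8, 'q7': 0.73}
```

View pics/c6.png

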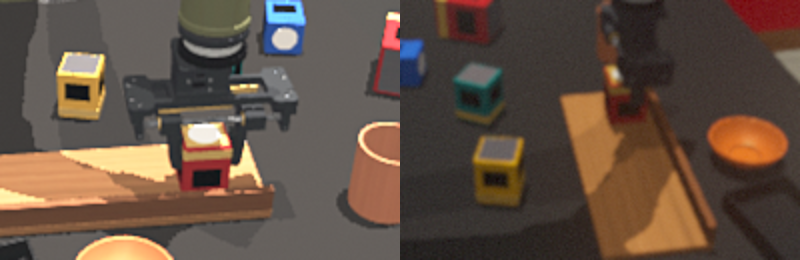

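{"fn": "drive_tool", "kwargs": {
  "series": [
    [[0,0,-5,0,40],[1,0,-1,0,40],[2,0,0,0,40],[2,0,0,0,40],[2,0,0,0,40],[0,0,0,0,40]]
  ]
}}

```text
clock: 10.45
tool_pos: [0.6615, 0.111, 0.0509]
eef_rot: [0.036, 0.999, 0.0, 0.0]
contact_force: [0.2, 0.4, -1.4]
opening: 0.629
```

{"fn": "drive_tool", "kwargs": {
  "series": [
    [[0,0,-1,0,40],[0,0,-1,0,40],[0,0,0,0,40]]
  ]
}}

```text
clock: 10.75
tool_pos: [0.6613, 0.1111, 0.0493]
eef_rot: [0.036, 0.999, 0.0, 0.0]
contact_force: [0.1, -0.2, 2.5]
opening: 0.633
```

```bash
python3 - <<'E'
from h import *
print(st()); duo("c7",(370,215),(330,215))
E
```

```text
{'t': 10.75, 'tcp': [661.3, 111.1, 49.3], 'jaw': 1.499, 'F': [0.1, -0.2, 2.5], 'op': 55.8, 'q7': 0.74}
```

View pics/c7.png

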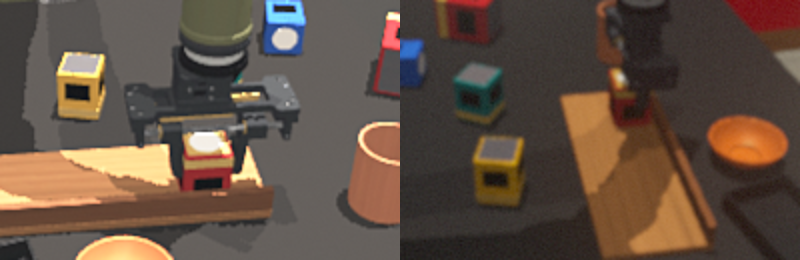

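{"fn": "drive_tool", "kwargs": {
  "series": [
    [[0,0,0,0,88],[0,0,0,0,88],[0,0,0,0,88],[0,0,25,0,88],[0,0,40,0,88],[0,0,45,0,88],[0,0,20,0,88],[-30,8,0,0.14,88],[-30,8,0,0.14,88],[-30,8,0,0.14,88]]
  ],
  "force": 4
}}

```text
clock: 11.85
tool_pos: [0.5699, 0.1352, 0.1789]
eef_rot: [-0.176, 0.984, 0.0, 0.0]
contact_force: [0.5, -0.7, -0.3]
opening: 0.999
```

{"fn": "drive_tool", "kwargs": {
  "series": [
    [[-30,8,0,0.14,88],[-30,8,0,0.14,88],[-30,8,0,0.14,88],[-30,8,0,0.14,88],[-29,9,0,0.14,88],[0,0,-5,0,88],[0,0,-5,0,88]]
  ]
}}

```text
clock: 12.55
tool_pos: [0.4222, 0.1762, 0.1687]
eef_rot: [-0.5, 0.866, -0.0, 0.0]
contact_force: [0.2, 0.2, -0.6]
opening: 1.001
```

```bash
cat >> h.py <<'E'
COL={"red":lambda c:c[2]>c[1]*1.6,"teal":lambda c:c[1]>c[2]*1.1,"yellow":lambda c:c[1]>c[0]*1.3 and c[1]>c[2]*.6}
def tins(cs=("scene","side"),minc=.2):
    return {c:(cams.snapshot(c),cams.camera_model(c),tr(c,"tin_a",8,minc)) for c in cs}
def near(S,c,uv,n=40):
    L=[(np.hypot(*(np.array(d["at"])-uv)),i) for i,d in enumerate(S[c][2])]
    if not L: return None
    d,i=min(L); return S[c][2][i] if d<n else None
def fitpt(S,x0,parts,z=0,cs=("scene","side")):
    ms=[]
    for c in cs:
        if c not in S: continue
        uv=proj(S[c][1],np.array([[x0[0],x0[1],z+.035]]))[0]
        d=near(S,c,uv)
        if d is not None: ms.append((S[c][1],d["mask"]))
    if not ms: return None
    a,f=fit(ms,parts,x0,z); return a.round(4),round(f,3),len(ms)
E
python3 - <<'E'
from h import *
print(st())
S=tins(("scene","side","wrist"))
cv2.imwrite("pics/w8.png",S["wrist"][0])
for c in S: print(c,[(round(d["confidence"],2),np.round(d["at"]).tolist(),S[c][0][d["mask"]].mean(0).round().tolist()) for d in S[c][2]])
print("red",fitpt(S,[.655,.111,-.07],[TIN],.012))
print("teal",fitpt(S,[.431,.1915,-.52],[TIN],cs=("side","wrist")))
print("teal",fitpt(S,[.431,.1915,-.52],[TIN],cs=("scene","wrist")))
print("yel",fitpt(S,[.435,-.005,-.22],[TIN]))
E
```

```text
{'t': 12.55, 'tcp': [422.2, 176.2, 168.7], 'jaw': 2.619, 'F': [0.2, 0.2, -0.6], 'op': 88.2, 'q7': 1.21}
scene [(0.94, [411.0, 163.0], [178.0, 134.0, 100.0]), (0.76, [379.0, 183.0], [93.0, 101.0, 75.0]), (0.73, [473.0, 176.0], [83.0, 86.0, 139.0]), (0.71, [311.0, 195.0], [62.0, 104.0, 131.0]), (0.58, [372.0, 230.0], [117.0, 138.0, 182.0]), (0.46, [330.0, 288.0], [122.0, 193.0, 250.0])]
side [(0.93, [225.0, 186.0], [103.0, 60.0, 39.0]), (0.91, [284.0, 236.0], [27.0, 62.0, 83.0]), (0.82, [271.0, 200.0], [52.0, 59.0, 51.0]), (0.81, [344.0, 199.0], [65.0, 88.0, 128.0])]
wrist [(0.83, [80.0, 237.0], [49.0, 73.0, 137.0]), (0.65, [185.0, 24.0], [48.0, 88.0, 113.0]), (0.65, [414.0, 361.0], [34.0, 48.0, 118.0]), (0.62, [314.0, 207.0], [125.0, 132.0, 109.0]), (0.59, [479.0, 248.0], [160.0, 107.0, 54.0])]
red (array([ 0.6523,  0.1118, -0.1768]), np.float64(0.21), 2)
teal (array([ 0.4305,  0.1901, -0.5598]), np.float64(0.11), 2)
teal (array([ 0.43  ,  0.1892, -0.5696]), np.float64(0.085), 2)
yel (array([ 0.4362, -0.0053, -0.1812]), np.float64(0.173), 2)
```

View pics/w8.png

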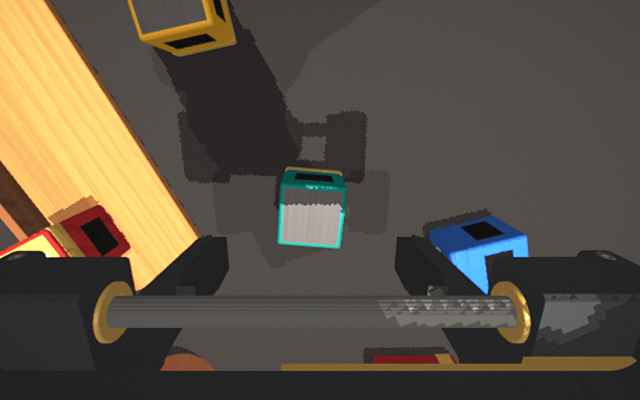

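The wrist view shows the teal tin at (314,207), square between the jaws. Red stands on the board, lid up. Next I grip teal near its trailing edge.

{"fn": "drive_tool", "kwargs": {
  "series": [
    [[0,0,-35,0,88],[0,0,-35,0,88],[0,0,-35,0,88],[0,0,-25,0,88],[0,0,-10,0,88],[0,0,0,0,88],[0,0,0,0,40],[0,0,0,0,40],[0,0,0,0,40],[0,0,0,0,40]]
  ],
  "force": 4
}}

```text
clock: 13.85
tool_pos: [0.4224, 0.1761, 0.0293]
eef_rot: [-0.5, 0.866, -0.0, 0.001]
contact_force: [-2.0, 0.2, 1.1]
opening: 0.662
```

{"fn": "drive_tool", "kwargs": {
  "series": [
    [[0,0,0,0,40],[0,0,0,0,40],[0,0,0,0,40],[0,0,5,0,40],[0,0,10,0,40],[0,0,15,0,40],[0,0,15,0,40],[0,0,15,0,40],[0,0,0,0,40],[0,0,0,0,40]]
  ]
}}

```text
clock: 14.85
tool_pos: [0.422, 0.1757, 0.0886]
eef_rot: [-0.5, 0.866, -0.0, -0.0]
contact_force: [-0.7, 0.3, -2.5]
opening: 0.639
```

```bash
python3 - <<'E'
from h import *
print(st()); duo("c9",(380,180),(270,195))
E
```

```text
{'t': 14.85, 'tcp': [422.0, 175.7, 88.6], 'jaw': 2.619, 'F': [-0.7, 0.3, -2.5], 'op': 56.3, 'q7': 1.0}
```

View pics/c9.png

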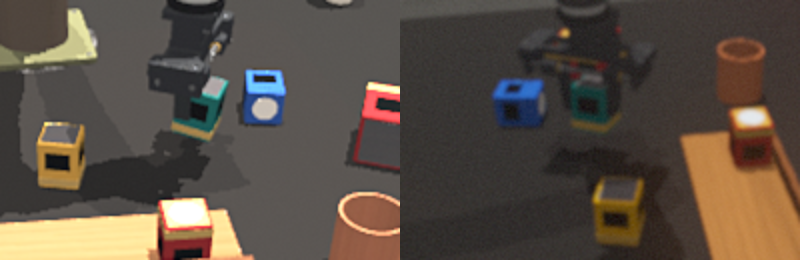

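{"fn": "drive_tool", "kwargs": {
  "series": [
    [[0,0,-10,0,40],[0,0,-10,0,40],[0,0,-10,0,40],[0,0,-8,0,40],[1,2,-3,0,40],[2.5,4.3,-1,0,40],[2.5,4.3,0,0,40],[2.5,4.3,0,0,40],[2.5,4.3,0,0,40],[2.5,4.3,0,0,40]]
  ],
  "force": 3
}}

```text
clock: 15.95
tool_pos: [0.4358, 0.1999, 0.0468]
eef_rot: [-0.5, 0.866, 0.0, 0.0]
contact_force: [0.4, 0.0, -1.0]
opening: 0.636
```

```bash
python3 - <<'E'
from h import *
print(st()); duo("c10",(390,180),(270,195))
E
```

```text
{'t': 15.95, 'tcp': [435.8, 199.9, 46.8], 'jaw': 2.619, 'F': [0.4, 0.0, -1.0], 'op': 56.0, 'q7': 0.91}
```

View pics/c10.png

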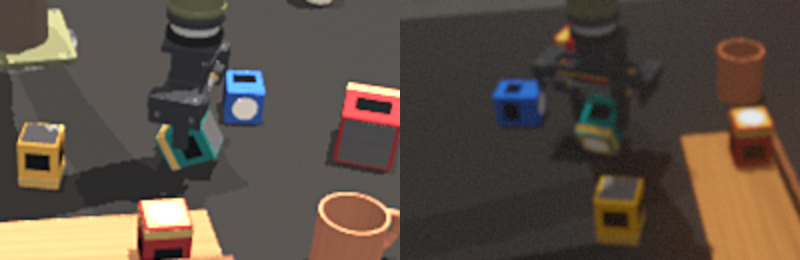

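{"fn": "drive_tool", "kwargs": {
  "series": [
    [[2.5,4.3,-1,0,40],[2.5,4.3,-1.5,0,40],[2.5,4.3,-2,0,40],[2.5,4.3,-2.5,0,40],[2.5,4.3,-3,0,40],[2.5,4.3,-3.5,0,40],[2.5,4.3,-4,0,40],[1.5,3,-3,0,40],[0,0,0,0,40],[0,0,0,0,40]]
  ]
}}

```text
clock: 17.05
tool_pos: [0.4546, 0.2332, 0.026]
eef_rot: [-0.501, 0.866, 0.001, 0.0]
contact_force: [0.4, 0.7, -2.2]
opening: 0.636
```

```bash
python3 - <<'E'
from h import *
print(st()); duo("c11",(390,180),(270,195))
E
```

```text
{'t': 17.05, 'tcp': [454.6, 233.2, 26.0], 'jaw': 2.619, 'F': [0.4, 0.7, -2.2], 'op': 56.0, 'q7': 0.94}
```

View pics/c11.png

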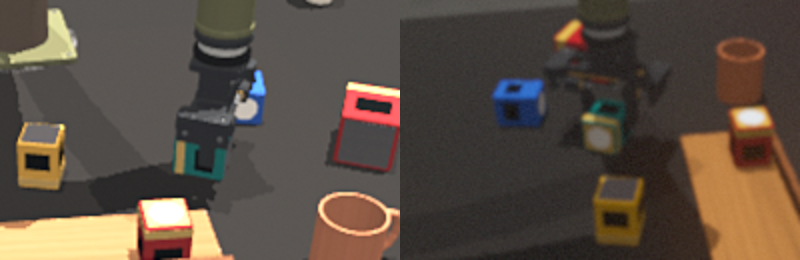

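{"fn": "drive_tool", "kwargs": {
  "series": [
    [[0,0,0,0,88],[0,0,0,0,88],[0,0,0,0,88],[-6,-10,-2,0,88],[-6,-10,-3,0,88],[-5,-9.5,-3,0,88],[0,0,0,0,88]]
  ],
  "force": 4
}}

```text
clock: 17.85
tool_pos: [0.4368, 0.2014, 0.0181]
eef_rot: [-0.5, 0.866, -0.001, -0.001]
contact_force: [-0.5, -0.6, 0.0]
opening: 1.0
```

```bash
python3 - <<'E'
from h import *
print(st()); pic("wrist","w12")
E
```

```text
{'t': 17.85, 'tcp': [436.8, 201.4, 18.1], 'jaw': 2.619, 'F': [-0.5, -0.6, 0.0], 'op': 88.1, 'q7': 0.83}
```

View pics/w12.png

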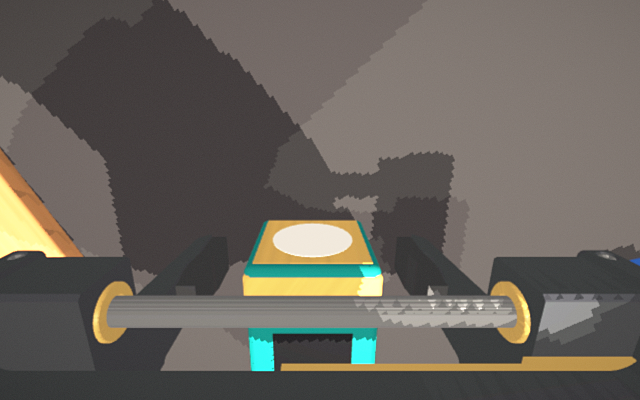

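{"fn": "drive_tool", "kwargs": {
  "series": [
    [[0,0,0,0,40],[0,0,0,0,40],[0,0,0,0,40],[0,0,0,0,40],[0,0,0,0,40],[0,0,0,0,40],[0,0,5,0,40],[0,0,15,0,40],[0,0,20,0,40],[0,0,20,0,40]]
  ],
  "force": 4
}}

```text
clock: 18.9
tool_pos: [0.4369, 0.2025, 0.0788]
eef_rot: [-0.5, 0.866, -0.0, -0.001]
contact_force: [-0.2, -0.8, -3.0]
opening: 0.634
```

{"fn": "drive_tool", "kwargs": {
  "series": [
    [[0,0,0,0,40],[0,0,0,0,40]]
  ],
  "force": 3
}}

```text
clock: 19.1
tool_pos: [0.4376, 0.2028, 0.0781]
eef_rot: [-0.5, 0.866, -0.0, 0.0]
contact_force: [-0.1, -0.4, -2.6]
opening: 0.635
```

```bash
python3 - <<'E'
from h import *
print(st()); duo("c13",(390,180),(270,195))
E
```

```text
{'t': 19.1, 'tcp': [437.6, 202.8, 78.1], 'jaw': 2.619, 'F': [-0.1, -0.4, -2.6], 'op': 55.9, 'q7': 1.02}
```

View pics/c13.png

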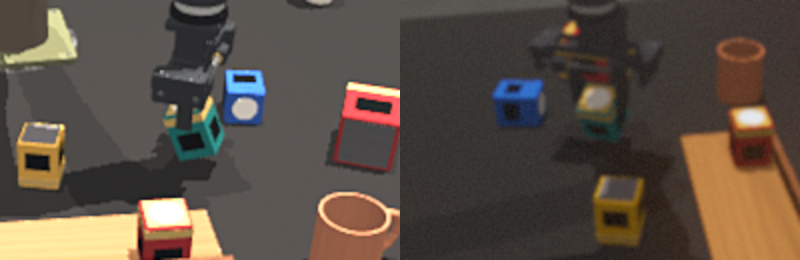

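{"fn": "drive_tool", "kwargs": {
  "series": [
    [[0,0,-9,0,40],[0,0,-9,0,40],[0,0,-8,0,40],[1,2,-3,0,40],[2.5,4.3,0,0,40],[2.5,4.3,-0.5,0,40],[2.5,4.3,-0.5,0,40],[2.5,4.3,-1,0,40],[2.5,4.3,-1,0,40],[2.5,4.3,-1.5,0,40]]
  ]
}}

```text
clock: 20.2
tool_pos: [0.4537, 0.2312, 0.0447]
eef_rot: [-0.5, 0.866, 0.0, -0.0]
contact_force: [0.5, -0.6, -2.7]
opening: 0.633
```

{"fn": "drive_tool", "kwargs": {
  "series": [
    [[2.5,4.3,-1.5,0,40],[2.5,4.3,-2,0,40],[2.5,4.3,-2,0,40],[2.5,4.3,-1,0,40],[0,0,0,0,40],[0,0,0,0,40]]
  ]
}}

```text
clock: 20.8
tool_pos: [0.4639, 0.2488, 0.0381]
eef_rot: [-0.5, 0.866, 0.0, 0.0]
contact_force: [-0.8, 0.6, -1.4]
opening: 0.637
```

```bash
python3 - <<'E'
from h import *
print(st()); duo("c14",(390,180),(270,195))
E
```

```text
{'t': 20.8, 'tcp': [463.9, 248.8, 38.1], 'jaw': 2.619, 'F': [-0.8, 0.6, -1.4], 'op': 56.1, 'q7': 1.01}
```

View pics/c14.png

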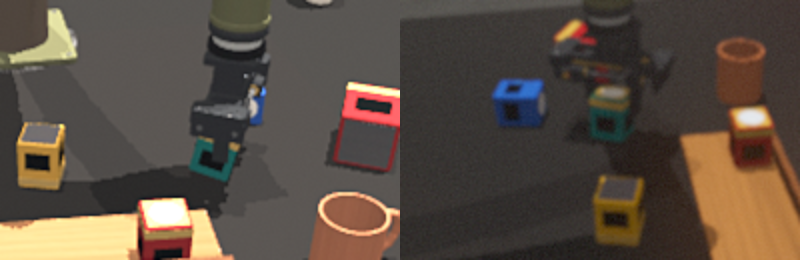

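{"fn": "drive_tool", "kwargs": {
  "series": [
    [[2.5,4.3,-1.5,0,40],[2.5,4.3,-1.5,0,40],[0,0,-1,0,40],[0,0,0,0,40]]
  ]
}}

```text
clock: 21.3
tool_pos: [0.469, 0.2576, 0.0344]
eef_rot: [-0.501, 0.866, 0.0, 0.001]
contact_force: [-0.6, 0.3, 1.9]
opening: 0.631
```

```bash
python3 - <<'E'
from h import *
print(st()); duo("c15",(390,180),(270,195)); pic("wrist","w15")
E
```

```text
{'t': 21.3, 'tcp': [469.0, 257.6, 34.4], 'jaw': 2.619, 'F': [-0.6, 0.3, 1.9], 'op': 55.6, 'q7': 1.02}
```

View pics/c15.png

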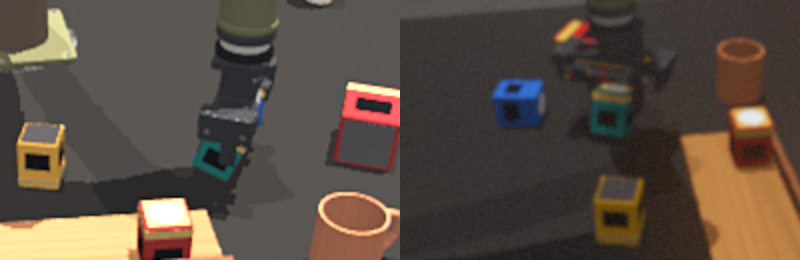

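View pics/w15.png

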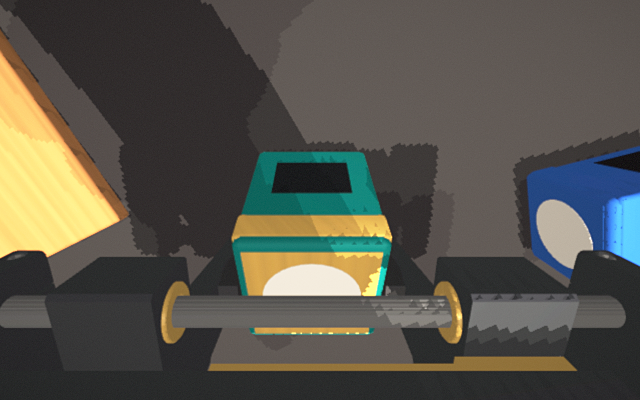

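{"fn": "drive_tool", "kwargs": {
  "series": [
    [[0,0,0,0,70],[0,0,0,0,70],[0,0,0,0,80],[0,0,0,0,80],[0,0,0,0,80]]
  ]
}}

```text
clock: 21.95
tool_pos: [0.4685, 0.2567, 0.0342]
eef_rot: [-0.5, 0.866, -0.0, -0.0]
contact_force: [0.0, 0.0, -0.2]
opening: 0.908
```

```bash
python3 - <<'E'
from h import *
print(st()); duo("c16",(390,180),(270,195)); pic("wrist","w16")
S=tins(("scene","side"));
print("teal",fitpt(S,[.46,.24,-.52],[TIN]))
print("yel",fitpt(S,[.435,-.005,-.22],[TIN]))
E
```

```text
{'t': 21.95, 'tcp': [468.5, 256.7, 34.2], 'jaw': 2.619, 'F': [0.0, 0.0, -0.2], 'op': 80.0, 'q7': 1.02}
teal (array([ 0.4536,  0.2318, -0.3202]), np.float64(0.392), 2)
yel (array([ 0.4347, -0.0039, -0.2024]), np.float64(0.144), 2)
```

View pics/c16.png

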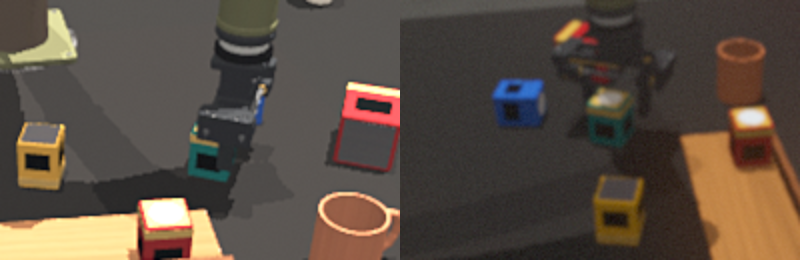

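View pics/w16.png

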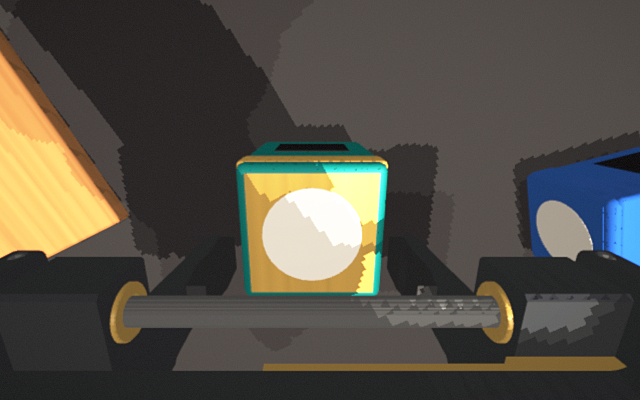

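```bash
python3 - <<'E'
from h import *
m=cams.camera_model("wrist")
for uv in [(312,233),(238,165),(388,165),(250,293),(378,293)]: print(ray(m,uv,.072).round(4))
E
```

```text
[0.4539 0.2333 0.072 ]
[0.4636 0.1978 0.072 ]
[0.4177 0.2242 0.072 ]
[0.4885 0.2435 0.072 ]
[0.4439 0.2691 0.072 ]
```

{"fn": "drive_tool", "kwargs": {
  "series": [
    [[-5,-8,1,0,80],[-5,-8,1,0,80],[-5,-7.5,0,0,80],[0,0,0,0,40],[0,0,0,0,40],[0,0,0,0,40],[0,0,0,0,40],[0,0,0,0,40],[0,0,30,0,40],[0,0,40,0,40]]
  ],
  "force": 25
}}

```text
clock: 23.3
tool_pos: [0.4521, 0.2324, 0.1053]
eef_rot: [-0.501, 0.866, 0.0, -0.003]
contact_force: [1.3, -0.0, -2.5]
opening: 0.635
```

```bash
python3 - <<'E'
from h import *
print(st()); duo("c17",(390,180),(270,195))
E
```

```text
{'t': 23.3, 'tcp': [452.1, 232.4, 105.3], 'jaw': 2.62, 'F': [1.3, -0.0, -2.5], 'op': 55.9, 'q7': 1.13}
```

View pics/c17.png

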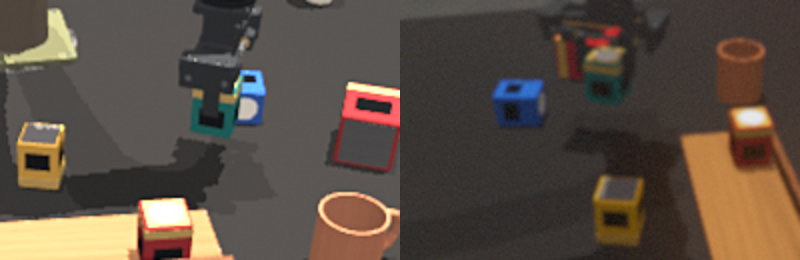

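{"fn": "drive_tool", "kwargs": {
  "series": [
    [[15,-18,25,-0.112,40],[20,-23,25,-0.112,40],[20,-23,0,-0.112,40],[20,-23,0,-0.112,40],[20,-23,0,-0.112,40],[20,-23,0,-0.112,40],[20,-23,0,-0.112,40],[20,-23,0,-0.112,40],[20,-23,0,-0.112,40],[18,-24,0,-0.112,40]]
  ]
}}

```text
clock: 24.4
tool_pos: [0.6466, 0.006, 0.1545]
eef_rot: [0.038, 0.999, -0.0, -0.001]
contact_force: [0.1, 0.7, -3.2]
opening: 0.632
```

{"fn": "drive_tool", "kwargs": {
  "series": [
    [[0,0,-10,0,40],[0,0,-25,0,40],[0,0,-25,0,40],[0,0,-20,0,40],[0,0,-15,0,40],[0,0,-5,0,40],[0,0,0,0,40]]
  ]
}}

```text
clock: 25.1
tool_pos: [0.6459, 0.0074, 0.0553]
eef_rot: [0.036, 0.999, -0.0, -0.001]
contact_force: [-0.4, -0.5, -2.6]
opening: 0.635
```

```bash
python3 - <<'E'
from h import *
print(st()); duo("c18",(350,215),(330,215))
E
```

```text
{'t': 25.1, 'tcp': [645.9, 7.4, 55.3], 'jaw': 1.5, 'F': [-0.4, -0.5, -2.6], 'op': 55.9, 'q7': 0.87}
```

View pics/c18.png

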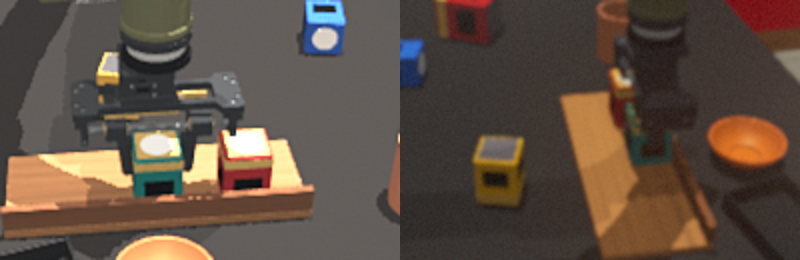

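{"fn": "drive_tool", "kwargs": {
  "series": [
    [[0,0,-5,0,40],[1,0,-2,0,40],[2,0,0,0,40],[1,0,-0.5,0,40],[0,0,0,0,88],[0,0,0,0,88],[0,0,0,0,88],[0,0,25,0,88],[0,0,45,0,88],[0,0,45,0,88]]
  ]
}}

```text
clock: 26.2
tool_pos: [0.6501, 0.0073, 0.1647]
eef_rot: [0.036, 0.999, 0.0, -0.001]
contact_force: [1.6, 0.0, -0.4]
opening: 0.997
```

{"fn": "drive_tool", "kwargs": {
  "series": [
    [[-18,-2.5,10,-0.14,88],[-18,-2.5,0,-0.14,88],[-18,-2.5,0,-0.14,88],[-18,-2.5,0,-0.14,88],[-18,-2.5,0,-0.14,88],[-18,-2.5,0,-0.14,88],[-18,-2.5,0,-0.14,88],[-18,-2.5,0,-0.14,88],[-18,-2.5,0,-0.14,88],[-18,-2.5,0,-0.14,88]]
  ],
  "force": 4
}}

```text
clock: 27.2
tool_pos: [0.4703, -0.0177, 0.1742]
eef_rot: [0.673, 0.739, 0.001, 0.0]
contact_force: [0.0, 0.4, -0.5]
opening: 1.001
```

{"fn": "drive_tool", "kwargs": {
  "series": [
    [[-18,-2,0,-0.14,88],[-20,-2,-10,-0.14,88],[0,0,-5,-0.03,88],[0,0,0,0,88]]
  ]
}}

```text
clock: 27.6
tool_pos: [0.4333, -0.0214, 0.1586]
eef_rot: [0.777, 0.63, 0.0, 0.0]
contact_force: [0.5, -0.0, -0.6]
opening: 1.002
```

```bash
python3 - <<'E'
from h import *
print(st())
S=tins(("scene","side","wrist"))
cv2.imwrite("pics/w19.png",S["wrist"][0])
print("red",fitpt(S,[.655,.111,-.07],[TIN],.012))
print("teal",fitpt(S,[.65,.007,-.07],[TIN],.012))
print("yel",fitpt(S,[.435,-.005,-.2],[TIN],cs=("side","wrist")))
print("yel",fitpt(S,[.435,-.005,-.2],[TIN],cs=("scene","wrist")))
a=S["scene"][0];b=S["side"][0]
cv2.imwrite("pics/c19.png",np.hstack([cv2.resize(a[140:270,240:440],(400,260)),cv2.resize(b[150:280,230:430],(400,260))]))
E
```

```text
{'t': 27.6, 'tcp': [433.3, -21.4, 158.6], 'jaw': -0.208, 'F': [0.5, -0.0, -0.6], 'op': 88.3, 'q7': -0.39}
red (array([ 0.6411,  0.0887, -0.1664]), np.float64(0.291), 2)
teal (array([ 0.6502,  0.0078, -0.1817]), np.float64(0.22), 2)
yel (array([ 0.4352, -0.0047, -0.2829]), np.float64(0.089), 2)
yel (array([ 0.435 , -0.0051, -0.2744]), np.float64(0.091), 2)
```

View pics/w19.png

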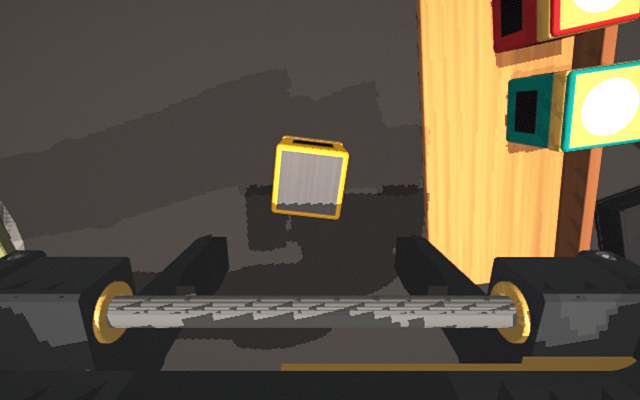

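View pics/c19.png

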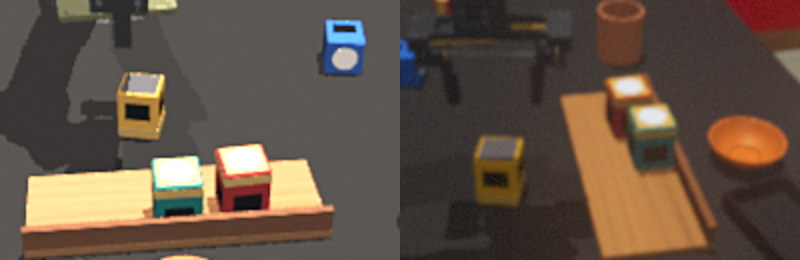

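Red, on the board, has been knocked to roughly (0.641, 0.089); I'll straighten it later. Now yellow.

{"fn": "drive_tool", "kwargs": {
  "series": [
    [[-3,-1,-30,-0.07,88],[0,0,-35,0,88],[0,0,-30,0,88],[0,0,-25,0,88],[0,0,-10,0,88],[0,0,0,0,88],[0,0,0,0,40],[0,0,0,0,40],[0,0,0,0,40],[0,0,0,0,40]]
  ],
  "force": 4
}}

```text
clock: 28.9
tool_pos: [0.4346, -0.0237, 0.0423]
eef_rot: [0.799, 0.601, -0.005, -0.003]
contact_force: [-2.9, -0.9, 1.0]
opening: 0.659
```

{"fn": "drive_tool", "kwargs": {
  "series": [
    [[0,0,0,0,40],[0,0,0,0,40],[0,0,5,0,40],[0,0,15,0,40],[0,0,20,0,40],[0,0,20,0,40],[0,0,0,0,40]]
  ]
}}

```text
clock: 29.6
tool_pos: [0.4369, -0.0234, 0.1036]
eef_rot: [0.799, 0.601, -0.002, -0.002]
contact_force: [0.7, -0.0, -2.6]
opening: 0.632
```

{"fn": "drive_tool", "kwargs": {
  "series": [
    [[0,0,0,0,40],[0,0,0,0,40]]
  ],
  "force": 3
}}

```text
clock: 29.8
tool_pos: [0.435, -0.0234, 0.1011]
eef_rot: [0.799, 0.601, -0.005, -0.003]
contact_force: [-0.0, 0.9, -3.0]
opening: 0.633
```

```bash
python3 - <<'E'
from h import *
print(st()); duo("c20",(330,180),(280,225))
E
```

```text
{'t': 29.8, 'tcp': [435.0, -23.4, 101.1], 'jaw': -0.281, 'F': [-0.0, 0.9, -3.0], 'op': 55.8, 'q7': -0.84}
```

View pics/c20.png

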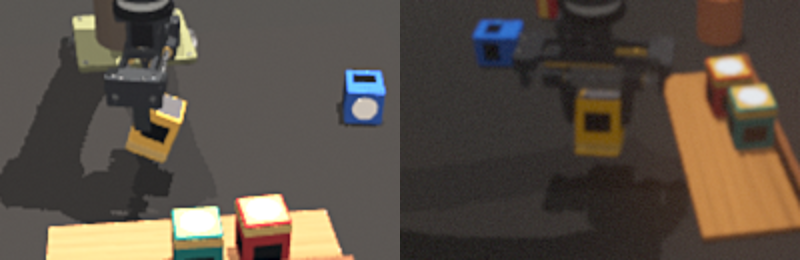

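{"fn": "drive_tool", "kwargs": {
  "series": [
    [[10,0,-5,0,40],[10,0,-10,0,40],[5,0,-10,0,40],[0,0,-10,0,40],[0,0,-5,0,40],[0.5,2,-2,0,40],[1.4,4.8,-1,0,40],[1.4,4.8,0,0,40],[1.4,4.8,0,0,40],[1.4,4.8,0,0,40]]
  ]
}}

```text
clock: 30.9
tool_pos: [0.4665, -0.0014, 0.0591]
eef_rot: [0.799, 0.601, -0.004, -0.003]
contact_force: [-1.5, -0.1, 0.4]
opening: 0.631
```

```bash
python3 - <<'E'
from h import *
print(st()); duo("c21",(330,180),(280,225))
E
```

```text
{'t': 30.9, 'tcp': [466.5, -1.4, 59.1], 'jaw': -0.28, 'F': [-1.5, -0.1, 0.4], 'op': 55.6, 'q7': -0.87}
```

View pics/c21.png

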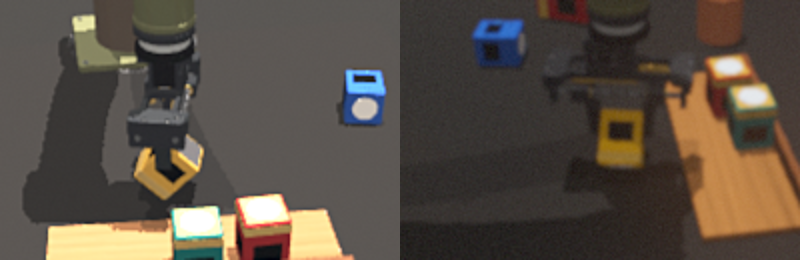

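{"fn": "drive_tool", "kwargs": {
  "series": [
    [[1.4,4.8,-2,0,40],[1.4,4.8,-2,0,40],[1.4,4.8,-2,0,40],[1.4,4.8,-2.5,0,40],[1.4,4.8,-3,0,40],[1.4,4.8,-3,0,40],[1.4,4.8,-3,0,40]]
  ]
}}

```text
clock: 31.7
tool_pos: [0.4765, 0.0317, 0.0409]
eef_rot: [0.799, 0.601, -0.005, -0.003]
contact_force: [-0.1, -0.9, -1.7]
opening: 0.634
```

```bash
python3 - <<'E'
from h import *
print(st()); duo("c22",(330,180),(280,225))
E
```

```text
{'t': 31.7, 'tcp': [476.5, 31.7, 40.9], 'jaw': -0.281, 'F': [-0.1, -0.9, -1.7], 'op': 55.8, 'q7': -0.92}
```

View pics/c22.png

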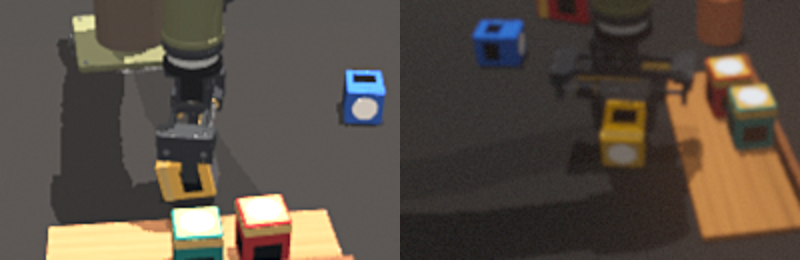

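{"fn": "drive_tool", "kwargs": {
  "series": [
    [[1.4,4.8,-4,0,40],[1.4,4.8,-4,0,40],[1,3,-3,0,40],[0,0,-2,0,40],[0,0,0,0,40]]
  ]
}}

```text
clock: 32.3
tool_pos: [0.4801, 0.0442, 0.0281]
eef_rot: [0.799, 0.601, -0.004, -0.003]
contact_force: [-0.2, -0.6, -1.4]
opening: 0.633
```

```bash
python3 - <<'E'
from h import *
print(st()); duo("c23",(330,180),(280,225))
E
```

```text
{'t': 32.3, 'tcp': [480.1, 44.2, 28.1], 'jaw': -0.281, 'F': [-0.2, -0.6, -1.4], 'op': 55.7, 'q7': -0.93}
```

View pics/c23.png

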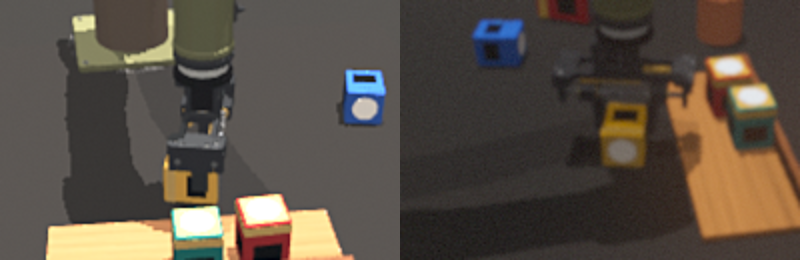

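{"fn": "drive_tool", "kwargs": {
  "series": [
    [[0,0,-2,0,40],[0,0,0,0,88],[0,0,0,0,88],[0,0,0,0,88],[-4,-15,-2,0,88],[-4,-15,-3,0,88],[-5,-15,-3,0,88],[0,0,0,0,88]]
  ],
  "force": 4
}}

```text
clock: 33.2
tool_pos: [0.4649, -0.0052, 0.0179]
eef_rot: [0.801, 0.599, -0.007, -0.003]
contact_force: [0.6, 0.1, -0.2]
opening: 0.995
```

```bash
python3 - <<'E'
from h import *
print(st()); pic("wrist","w24"); duo("c24",(330,180),(280,225))
E
```

```text
{'t': 33.2, 'tcp': [464.9, -5.2, 17.9], 'jaw': -0.286, 'F': [0.6, 0.1, -0.2], 'op': 87.7, 'q7': -0.9}
```

View pics/w24.png

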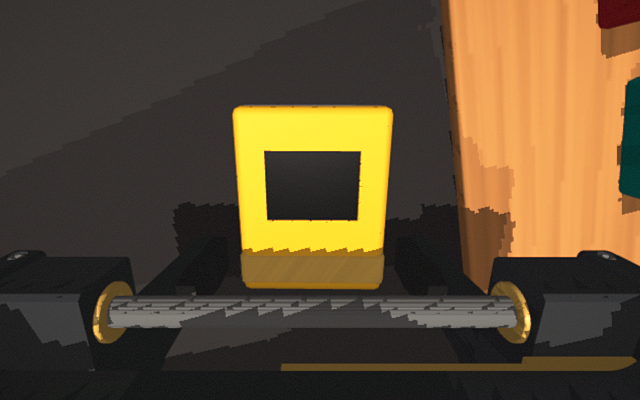

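View pics/c24.png

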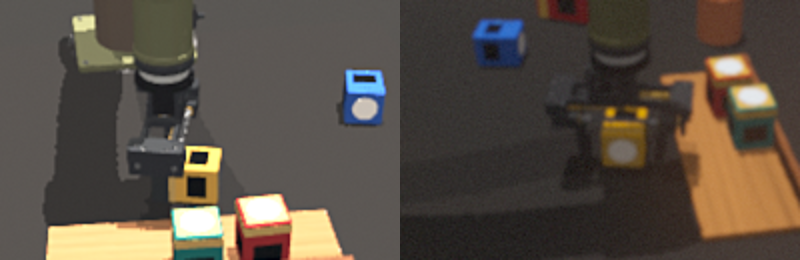

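```bash
python3 - <<'E'
from h import *
m=cams.camera_model("wrist")
P=[ray(m,uv,.056) for uv in [(243,285),(384,285),(233,107),(392,107)]]
print(np.round(P,4)); c=np.mean(P,0); t=np.array([.274,.961,0]); tcp=np.array(sensors.get_state()["tool_pos"])
print([round(float((p-tcp)@t)*1e3,1) for p in P], c.round(4))
E
```

```text
[[ 0.4424  0.0124  0.056 ]
 [ 0.4964 -0.0029  0.056 ]
 [ 0.4623  0.0776  0.056 ]
 [ 0.5133  0.0628  0.056 ]]
[6.0, 6.1, 74.1, 73.9] [0.4786 0.0375 0.056 ]
```

{"fn": "drive_tool", "kwargs": {
  "series": [
    [[3,10,0,0,88],[2.5,9,0,0,88],[0,0,0,0,40],[0,0,0,0,40],[0,0,0,0,40],[0,0,0,0,40],[0,0,0,0,40],[0,0,0,0,40],[0,0,5,0,40],[0,0,15,0,40]]
  ],
  "force": 4
}}

```text
clock: 34.35
tool_pos: [0.4716, 0.0179, 0.0378]
eef_rot: [0.799, 0.601, -0.006, -0.004]
contact_force: [-1.0, 0.4, -3.1]
opening: 0.638
```

{"fn": "drive_tool", "kwargs": {
  "series": [
    [[0,0,20,0,40],[0,0,20,0,40],[0,0,0,0,40],[0,0,0,0,40],[0,0,0,0,40]]
  ],
  "force": 3
}}

```text
clock: 34.85
tool_pos: [0.472, 0.0178, 0.0776]
eef_rot: [0.799, 0.601, -0.005, -0.003]
contact_force: [-0.3, -0.1, -2.6]
opening: 0.636
```

```bash
python3 - <<'E'
from h import *
print(st()); duo("c25",(330,180),(280,225))
E
```

```text
{'t': 34.85, 'tcp': [472.0, 17.8, 77.6], 'jaw': -0.281, 'F': [-0.3, -0.1, -2.6], 'op': 56.1, 'q7': -0.89}
```

View pics/c25.png

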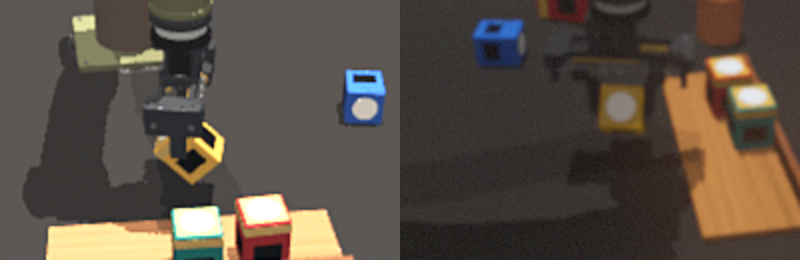

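{"fn": "drive_tool", "kwargs": {
  "series": [
    [[0,0,-9,0,40],[0,0,-9,0,40],[0,0,-9,0,40],[0.5,2,-3,0,40],[1.4,4.8,0,0,40],[1.4,4.8,0,0,40],[1.4,4.8,-0.5,0,40],[1.4,4.8,-0.5,0,40],[1.4,4.8,-0.5,0,40],[1.4,4.8,-1,0,40]]
  ]
}}

```text
clock: 35.95
tool_pos: [0.4818, 0.0494, 0.0459]
eef_rot: [0.799, 0.601, -0.004, -0.003]
contact_force: [-0.8, -0.3, -1.2]
opening: 0.635
```

{"fn": "drive_tool", "kwargs": {
  "series": [
    [[1.4,4.8,-1.5,0,40],[1.4,4.8,-2,0,40],[1.4,4.8,-2,0,40],[1.4,4.8,-2,0,40],[0,0,0,0,40]]
  ]
}}

```text
clock: 36.45
tool_pos: [0.4874, 0.0685, 0.0381]
eef_rot: [0.799, 0.601, -0.004, -0.003]
contact_force: [0.4, 1.1, -1.6]
opening: 0.635
```

```bash
python3 - <<'E'
from h import *
print(st()); duo("c26",(330,180),(280,225))
E
```

```text
{'t': 36.45, 'tcp': [487.4, 68.5, 38.1], 'jaw': -0.28, 'F': [0.4, 1.1, -1.6], 'op': 55.9, 'q7': -0.96}
```

View pics/c26.png

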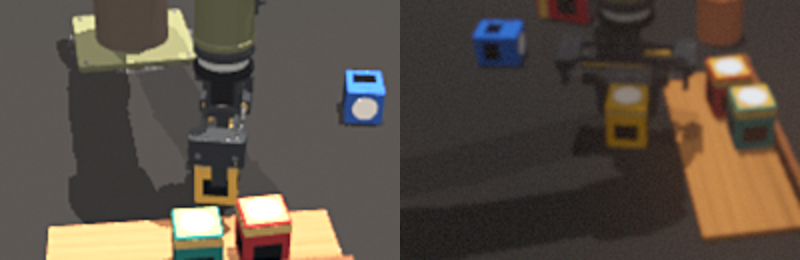

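Upright. I'll release it, let it settle, and check.

{"fn": "drive_tool", "kwargs": {
  "series": [
    [[0,0,-1,0,40],[0,0,0,0,40],[0,0,0,0,80],[0,0,0,0,80],[0,0,0,0,80],[0,0,0,0,80]]
  ]
}}

```text
clock: 37.15
tool_pos: [0.4871, 0.0678, 0.0374]
eef_rot: [0.799, 0.601, -0.004, -0.003]
contact_force: [0.1, 0.5, -0.9]
opening: 0.907
```

```bash
python3 - <<'E'
from h import *
print(st()); duo("c27",(330,180),(280,225)); pic("wrist","w27")
print([(round(d["confidence"],2),np.round(d["at"]).tolist(),ray(cams.camera_model("wrist"),d["at"],.072).round(4).tolist()) for d in tr("wrist","tin_a")])
E
```

```text
{'t': 37.15, 'tcp': [487.1, 67.8, 37.4], 'jaw': -0.281, 'F': [0.1, 0.5, -0.9], 'op': 79.9, 'q7': -0.96}
[(0.91, [312.0, 259.0], [0.4914, 0.0833, 0.072]), (0.85, [595.0, 235.0], [0.5989, 0.0634, 0.072]), (0.84, [589.0, 140.0], [0.5979, 0.1012, 0.072])]
```

View pics/w27.png

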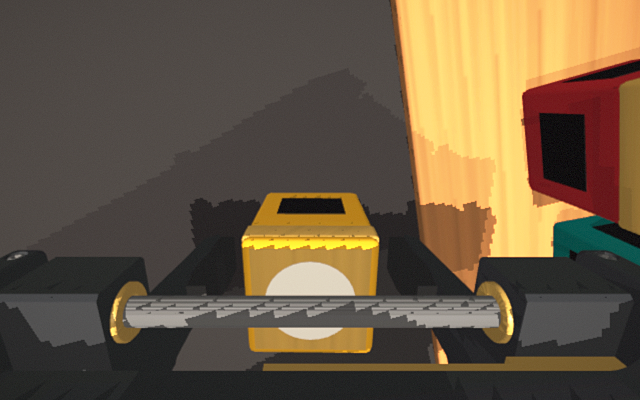

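View pics/c27.png

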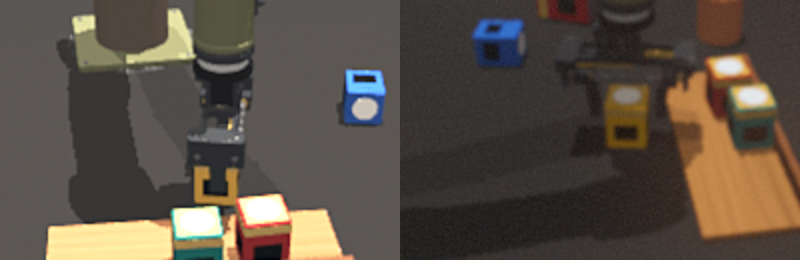

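```bash
python3 - <<'E'
from h import *
m=cams.camera_model("wrist")
P=[ray(m,uv,.072) for uv in [(242,238),(379,238),(247,351),(373,351),(310,301)]]
print(np.round(P,4), np.mean(P[:4],0).round(4))
c=np.array([.6183,.0083])
for x,y in((.028,-.105),(.028,-.1)): print((c+Rz(-.072)[:2,:2]@[x,y]).round(4))
E
```

```text
[[0.4677 0.0995 0.072 ]
 [0.519  0.0849 0.072 ]
 [0.4513 0.0476 0.072 ]
 [0.5048 0.0326 0.072 ]
 [0.4853 0.0647 0.072 ]] [0.4857 0.0661 0.072 ]
[ 0.6387 -0.0984]
[ 0.639  -0.0935]
```

{"fn": "drive_tool", "kwargs": {
  "series": [
    [[0,0,0,0,40],[0,0,0,0,40],[0,0,0,0,40],[0,0,0,0,40],[0,0,0,0,40],[0,0,25,0,40],[0,0,40,0,40],[0,0,45,0,40],[0,0,10,0,40]]
  ],
  "force": 25
}}

```text
clock: 38.25
tool_pos: [0.4889, 0.0684, 0.1609]
eef_rot: [0.799, 0.601, -0.002, -0.002]
contact_force: [0.6, -0.1, -2.4]
opening: 0.63
```

{"fn": "drive_tool", "kwargs": {
  "series": [
    [[8,-12,0,0.148,40],[12,-14,0,0.148,40],[12,-14,0,0.148,40],[12,-14,0,0.148,40],[12,-14,0,0.148,40],[12,-14,0,0.148,40],[14,-14,0,0.148,40],[14,-14,0,0.148,40],[14,-14,0,0.148,40],[14,-14,0,0.148,40]]
  ]
}}

```text
clock: 39.25
tool_pos: [0.6105, -0.071, 0.1558]
eef_rot: [0.182, 0.983, -0.006, -0.001]
contact_force: [1.7, 0.3, -2.3]
opening: 0.633
```

{"fn": "drive_tool", "kwargs": {
  "series": [
    [[14,-14,0,0.148,40],[14,-14,0,0.148,40],[10,0,-15,0,40],[0,0,-20,0,40],[0,0,-20,0,40],[0,0,-20,0,40],[0,0,-15,0,40],[0,0,-10,0,40],[0,0,0,0,40]]
  ]
}}

```text
clock: 40.15
tool_pos: [0.6451, -0.0966, 0.0564]
eef_rot: [0.038, 0.999, -0.006, -0.002]
contact_force: [-9.4, 1.3, 8.9]
opening: 0.634
```

```bash
python3 - <<'E'
from h import *
print(st()); duo("c28",(320,225),(340,225))
E
```

```text
{'t': 40.15, 'tcp': [645.1, -96.6, 56.4], 'jaw': 1.495, 'F': [-9.4, 1.3, 8.9], 'op': 55.8, 'q7': 0.85}
```

View pics/c28.png

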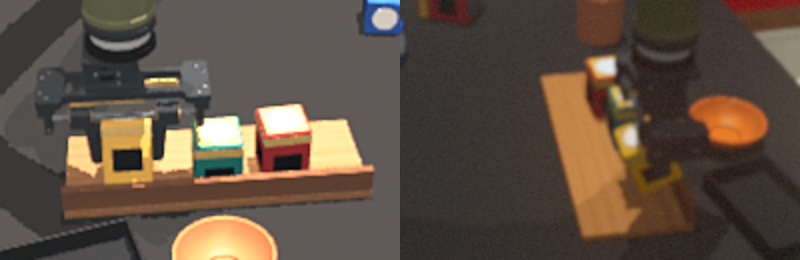

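The tin is standing on the strip, because I went about 10 mm too far in x. I'll lift it, back off, and lower it again.

{"fn": "drive_tool", "kwargs": {
  "series": [
    [[0,0,20,0,40],[0,0,20,0,40],[-8,0,0,0,40],[-8,0,0,0,40],[0,0,0,0,40]]
  ]
}}

```text
clock: 40.75
tool_pos: [0.631, -0.0986, 0.0968]
eef_rot: [0.038, 0.999, -0.006, 0.0]
contact_force: [0.5, -0.1, -2.2]
opening: 0.633
```

```bash
python3 - <<'E'
from h import *
print(st()); duo("c29",(320,225),(340,225)); pic("wrist","w29")
E
```

```text
{'t': 40.75, 'tcp': [631.0, -98.6, 96.8], 'jaw': 1.495, 'F': [0.5, -0.1, -2.2], 'op': 55.7, 'q7': 0.86}
```

View pics/c29.png

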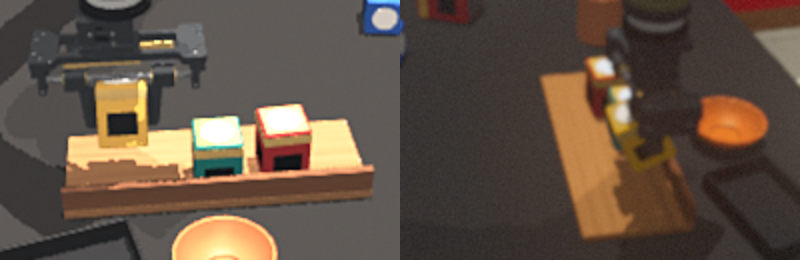

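View pics/w29.png

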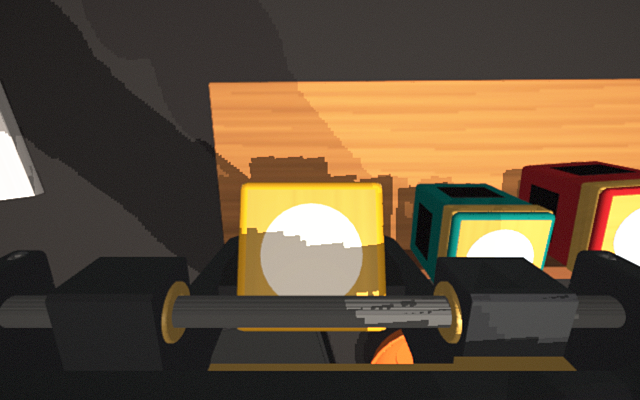

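{"fn": "drive_tool", "kwargs": {
  "series": [
    [[-8,0,0,0,40],[-8,0,0,0,40],[-4,0,-10,0,40],[0,0,-15,0,40],[0,0,-10,0,40]]
  ]
}}

```text
clock: 41.4
tool_pos: [0.6122, -0.0984, 0.0604]
eef_rot: [0.038, 0.999, -0.006, 0.001]
contact_force: [-0.8, 0.8, -2.8]
opening: 0.626
```

{"fn": "drive_tool", "kwargs": {
  "series": [
    [[0,0,-3,0,40],[0,0,-3,0,40],[0,0,-3,0,40],[0,0,-2,0,40],[0,0,-1,0,40],[0,0,0,0,40]]
  ],
  "force": 5
}}

```text
clock: 42.0
tool_pos: [0.6131, -0.0981, 0.0504]
eef_rot: [0.038, 0.999, -0.005, 0.002]
contact_force: [-0.6, 0.7, -2.8]
opening: 0.635
```

```bash
python3 - <<'E'
from h import *
print(st()); duo("c30",(320,225),(340,225)); pic("wrist","w30")
E
```

```text
{'t': 42.0, 'tcp': [613.1, -98.1, 50.4], 'jaw': 1.495, 'F': [-0.6, 0.7, -2.8], 'op': 56.0, 'q7': 0.78}
```

View pics/c30.png

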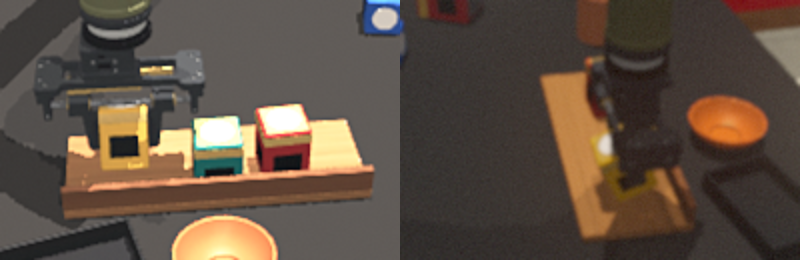

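View pics/w30.png

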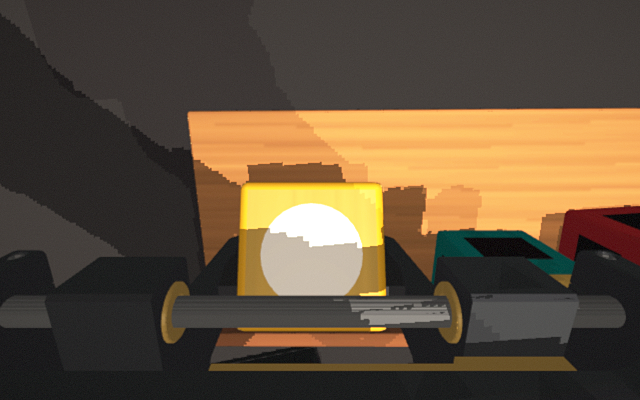

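{"fn": "drive_tool", "kwargs": {
  "series": [
    [[0,0,-3,0,40],[0,0,-3,0,40],[0,0,-3,0,40],[0,0,0,0,40]]
  ]
}}

```text
clock: 42.55
tool_pos: [0.6155, -0.0982, 0.0425]
eef_rot: [0.038, 0.999, -0.005, 0.004]
contact_force: [3.0, -1.5, 3.6]
opening: 0.631
```

{"fn": "drive_tool", "kwargs": {
  "series": [
    [[0,0,-3,0,40],[0,0,-2,0,40],[0,0,0,0,40]]
  ]
}}

```text
clock: 42.85
tool_pos: [0.6156, -0.0982, 0.0376]
eef_rot: [0.038, 0.999, -0.005, 0.004]
contact_force: [3.0, -1.0, 4.5]
opening: 0.632
```

```bash
python3 - <<'E'
from h import *
print(st()); duo("c31",(320,225),(340,225)); pic("wrist","w31")
E
```

```text
{'t': 42.85, 'tcp': [615.6, -98.2, 37.6], 'jaw': 1.494, 'F': [3.0, -1.0, 4.5], 'op': 55.7, 'q7': 0.76}
```

View pics/c31.png

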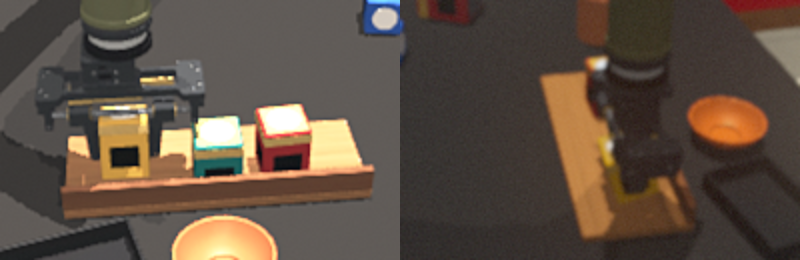

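View pics/w31.png

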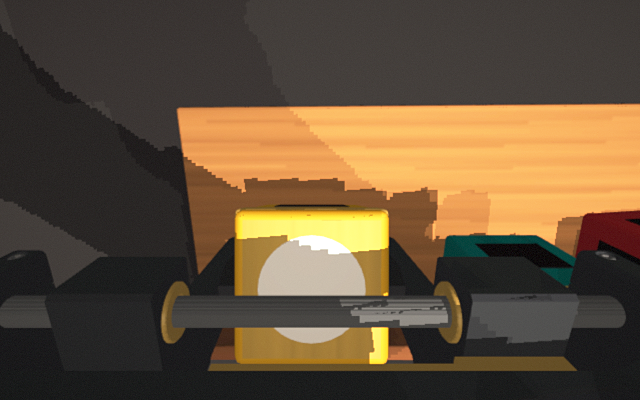

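{"fn": "drive_tool", "kwargs": {
  "series": [
    [[0,0,0,0,60],[0,0,0,0,60],[0,0,0,0,75],[0,0,0,0,75],[0,0,0,0,75]]
  ]
}}

```text
clock: 43.5
tool_pos: [0.6126, -0.0979, 0.0361]
eef_rot: [0.038, 0.999, -0.005, 0.001]
contact_force: [-0.2, 0.2, 0.9]
opening: 0.846
```

```bash
python3 - <<'E'
from h import *
print(st()); duo("c32",(320,225),(340,225)); pic("wrist","w32")
E
```

```text
{'t': 43.5, 'tcp': [612.6, -97.9, 36.1], 'jaw': 1.495, 'F': [-0.2, 0.2, 0.9], 'op': 74.6, 'q7': 0.76}
```

View pics/c32.png

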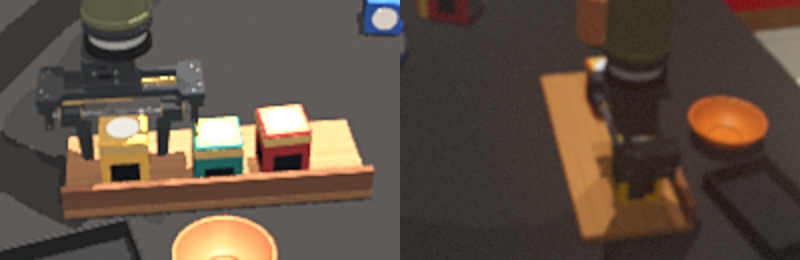

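View pics/w32.png

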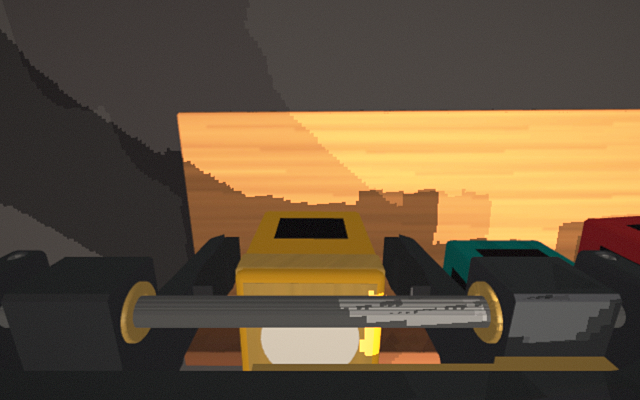

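{"fn": "drive_tool", "kwargs": {
  "series": [
    [[0,0,0,0,88],[0,0,0,0,88],[0,0,30,0,88],[0,0,45,0,88],[-15,10,45,0,88],[-20,20,30,0,88],[-20,30,30,0,88],[-20,30,20,0,88],[0,0,0,0,88],[0,0,0,0,88]]
  ]
}}

```text
clock: 44.65
tool_pos: [0.5381, -0.0079, 0.2369]
eef_rot: [0.037, 0.999, -0.006, 0.002]
contact_force: [0.5, 0.6, -1.0]
opening: 0.999
```

```bash
python3 - <<'E'
from h import *
print(st())
S=tins(("scene","side","wrist"))
for c in S: cv2.imwrite(f"pics/e33{c}.png",S[c][0])
c0=np.array([.6183,.0083])
for n,g in(("red",[.641,.089,-.1]),("teal",[.65,.007,-.1]),("yel",[.64,-.098,-.07])):
    for cs in(("scene","wrist"),("scene","side","wrist")):
        o=fitpt(S,g,[TIN],.012,cs); print(n,o, (Rz(.072)[:2,:2]@(o[0][:2]-c0)).round(4), round(o[0][2]+.072,3))
a=S["scene"][0];b=S["side"][0]
cv2.imwrite("pics/c33.png",np.hstack([cv2.resize(a[160:290,240:440],(400,260)),cv2.resize(b[150:280,270:470],(400,260))]))
E
```

```text
{'t': 44.65, 'tcp': [538.1, -7.9, 236.9], 'jaw': 1.497, 'F': [0.5, 0.6, -1.0], 'op': 88.0, 'q7': 0.74}
red (array([ 0.6403,  0.088 , -0.096 ]), np.float64(0.377), 2) [0.0162 0.0811] -0.024
red (array([ 0.6394,  0.0884, -0.0945]), np.float64(0.36), 3) [0.0153 0.0814] -0.023
teal (array([ 0.6182,  0.0131, -0.1266]), np.float64(0.307), 1) [-0.0004  0.0048] -0.055
teal (array([ 0.6508,  0.0085, -0.1214]), np.float64(0.296), 2) [0.0324 0.0025] -0.049
yel (array([ 0.6234, -0.0977, -0.0707]), np.float64(0.236), 2) [ 0.0127 -0.1054] 0.001
yel (array([ 0.6242, -0.0974, -0.1063]), np.float64(0.207), 3) [ 0.0135 -0.105 ] -0.034
```

View pics/c33.png

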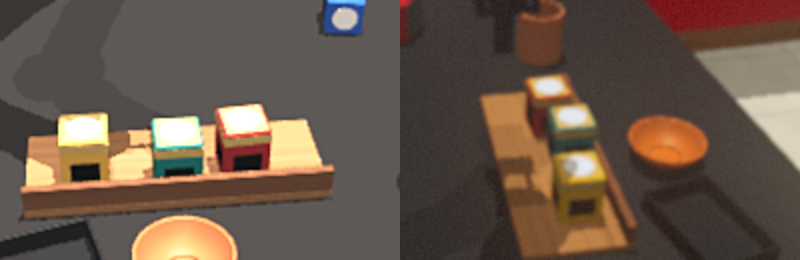

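View pics/e33wrist.png

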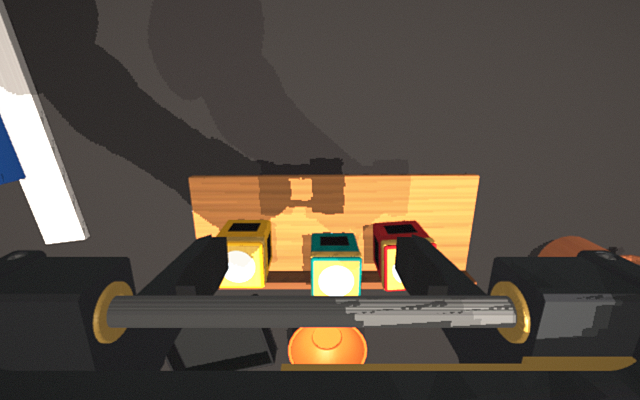

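{"fn": "drive_tool", "kwargs": {
  "series": [
    [[-7,-25,0,0.014,88],[-7.5,-38,0,0.014,88],[-7.5,-38,0,0.014,88],[-7.5,-38,0,0.014,88],[-7.5,-38,-10,0.014,88],[-7.5,-38,-10,0.014,88],[-7.5,-38,-10,0.014,88],[-7.5,-38,-10,0.014,88],[-8,-38,-10,0.014,60],[-8,-40,0,0.011,60]]
  ]
}}

```text
clock: 45.95
tool_pos: [0.4608, -0.3786, 0.1843]
eef_rot: [-0.031, 1.0, -0.004, 0.001]
contact_force: [2.0, -0.2, 0.5]
opening: 0.84
```

{"fn": "drive_tool", "kwargs": {
  "series": [
    [[0,0,-5,0,60],[0,0,0,0,60]]
  ]
}}

```text
clock: 46.15
tool_pos: [0.4614, -0.378, 0.1799]
eef_rot: [-0.029, 1.0, -0.004, 0.001]
contact_force: [-0.4, -0.1, -0.0]
opening: 0.683
```

```bash
python3 - <<'E'
from h import *
print(st())
M=[]
for c in("scene","side","wrist"):
    im=pic(c,"f34"+c); m=cams.camera_model(c)
    L=tr(c,"straightedge"); print(c,[(round(d["confidence"],2),np.round(d["at"]).tolist(),int(d["mask"].sum())) for d in L])
    if c!="wrist" and L:
        uv=proj(m,np.array([[.461,-.356,.01]]))[0]; d=min(L,key=lambda d:np.hypot(*(np.array(d["at"])-uv))); M.append((m,d["mask"]))
a,f=fit(M,SE,[.4611,-.3559,1.634]); print(a.round(4),f,len(M)); print("rib",(a[:2]-.0215*np.array([np.cos(a[2]),np.sin(a[2])])).round(4))
E
```

```text
{'t': 46.15, 'tcp': [461.4, -378.0, 179.9], 'jaw': 1.629, 'F': [-0.4, -0.1, -0.0], 'op': 60.2, 'q7': 1.5}
scene [(0.68, [182.0, 222.0], 1673), (0.59, [462.0, 235.0], 1751)]
side [(0.71, [314.0, 356.0], 4209)]
wrist [(0.73, [331.0, 150.0], 14759)]
[ 0.4602 -0.3558  1.6373] 0.08926252992220907 2
rib [ 0.4617 -0.3773]
```

View pics/f34wrist.png

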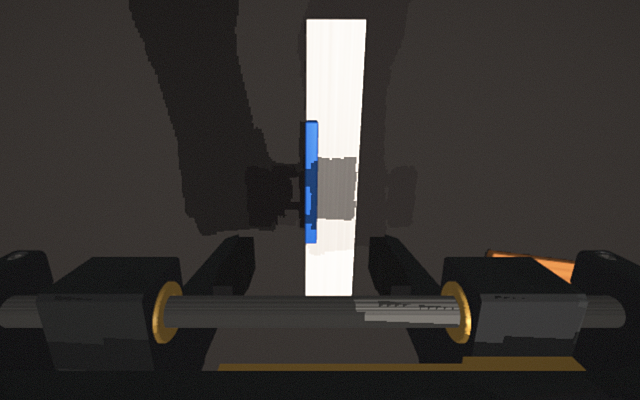

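View pics/f34scene.png

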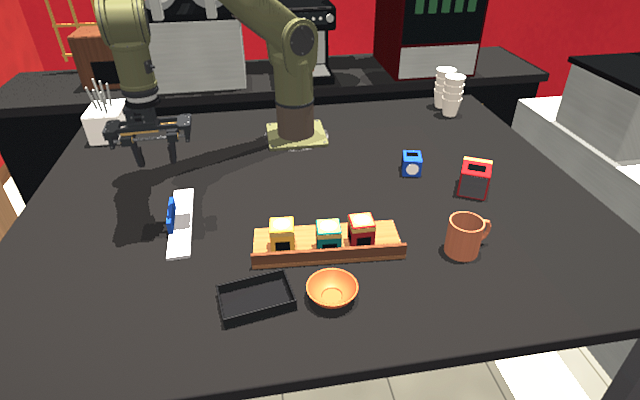

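{"fn": "drive_tool", "kwargs": {
  "series": [
    [[0,0,-35,0,50],[0,0,-40,0,50],[0,0,-40,0,50],[0,0,-30,0,50],[0,0,-12,0,50],[0,0,-5,0,50],[0,0,0,0,50]]
  ]
}}

```text
clock: 47.15
tool_pos: [0.4633, -0.3769, 0.02]
eef_rot: [-0.031, 1.0, -0.005, 0.002]
contact_force: [-0.0, -1.1, 0.7]
opening: 0.568
```

{"fn": "drive_tool", "kwargs": {
  "series": [
    [[0,0,0,0,5],[0,0,0,0,5],[0,0,0,0,5],[0,0,0,0,5],[0,0,0,0,5],[0,0,0,0,5],[0,0,0,0,5]]
  ],
  "force": 45
}}

```text
clock: 47.85
tool_pos: [0.4626, -0.3772, 0.0196]
eef_rot: [-0.03, 1.0, -0.005, 0.002]
contact_force: [-1.2, -0.1, 3.9]
opening: 0.134
```

{"fn": "drive_tool", "kwargs": {
  "series": [
    [[0,0,0,0,5],[0,0,10,0,5],[0,0,20,0,5],[0,0,30,0,5],[0,0,30,0,5],[0,0,30,0,5],[0,0,20,0,5]]
  ]
}}

```text
clock: 48.55
tool_pos: [0.4627, -0.3768, 0.1613]
eef_rot: [-0.031, 0.999, -0.005, 0.002]
contact_force: [0.4, 0.3, -3.2]
opening: 0.131
```

```bash
python3 - <<'E'
from h import *
print(st())
pic("wrist","w35"); duo("c35",(200,200),(320,300))
E
```

```text
{'t': 48.55, 'tcp': [462.7, -376.8, 161.3], 'jaw': 1.633, 'F': [0.4, 0.3, -3.2], 'op': 11.5, 'q7': 1.48}
```

View pics/c35.png

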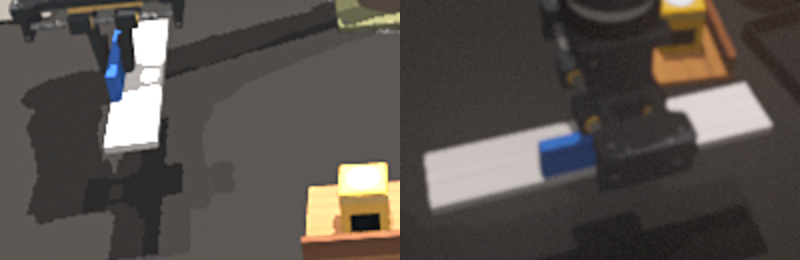

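View pics/w35.png

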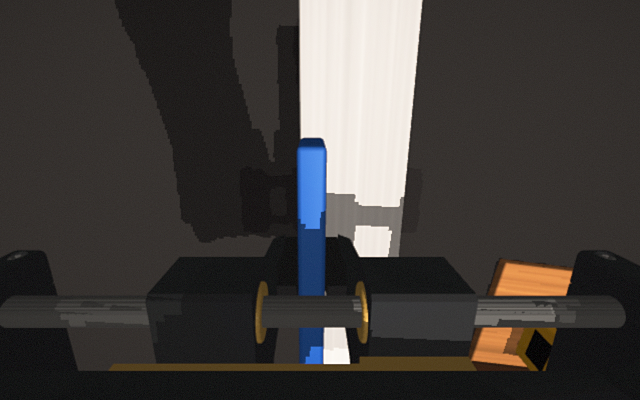

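{"fn": "drive_tool", "kwargs": {
  "series": [
    [[4,15,0,-0.07,5],[6,28,0,-0.13,5],[6.5,30,0,-0.13,5],[6.5,30,0,-0.13,5],[6.5,30,0,-0.13,5],[6.5,30,0,-0.13,5],[6.5,30,0,-0.13,5],[6.5,30,0,-0.13,5],[6.5,30,0,-0.13,5],[6.5,30,0,-0.13,5]]
  ]
}}

```text
clock: 49.7
tool_pos: [0.5232, -0.093, 0.1576]
eef_rot: [0.558, 0.83, -0.006, -0.003]
contact_force: [0.1, 0.5, -3.4]
opening: 0.134
```

{"fn": "drive_tool", "kwargs": {
  "series": [
    [[6,30,0,-0.13,5],[6,30,0,-0.13,5],[5,22,0,-0.13,5],[4,14,0,-0.075,5],[0,7,0,0,5],[0,0,0,0,5],[0,0,0,0,5]]
  ]
}}

```text
clock: 50.4
tool_pos: [0.5445, 0.0076, 0.1585]
eef_rot: [0.732, 0.681, -0.006, -0.003]
contact_force: [0.8, -0.8, -3.5]
opening: 0.134
```

```bash
python3 - <<'E'
from h import *
print(st())
pic("wrist","w36"); pic("scene","s36")
E
```

```text
{'t': 50.4, 'tcp': [544.5, 7.6, 158.5], 'jaw': -0.072, 'F': [0.8, -0.8, -3.5], 'op': 11.8, 'q7': -0.61}
```

View pics/s36.png

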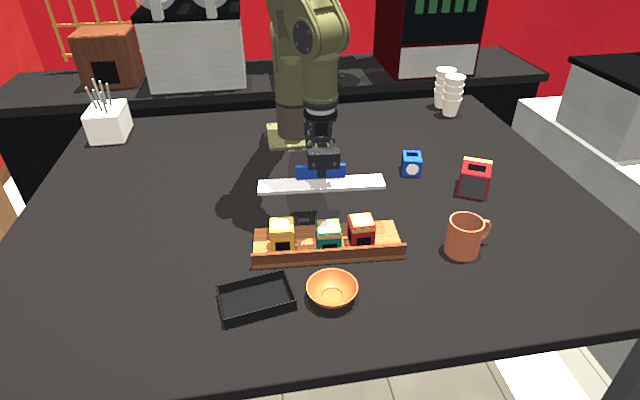

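View pics/w36.png

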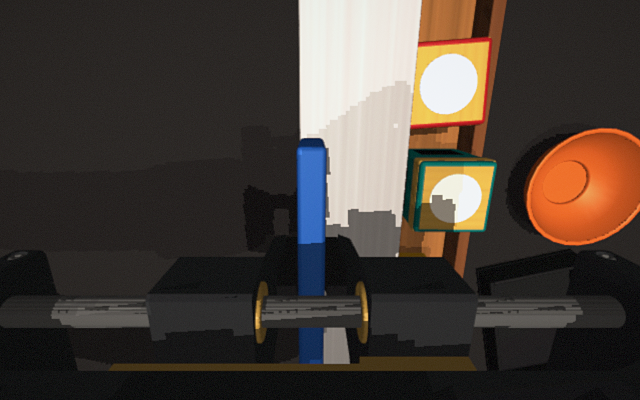

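{"fn": "drive_tool", "kwargs": {
  "series": [
    [[0,0,-20,0,5],[0,0,-30,0,5],[0,0,-30,0,5],[0,0,-25,0,5],[0,0,-15,0,5],[0,0,0,0,5]]
  ]
}}

```text
clock: 51.1
tool_pos: [0.544, 0.0077, 0.0374]
eef_rot: [0.733, 0.681, -0.007, -0.004]
contact_force: [-0.4, -0.4, -3.4]
opening: 0.132
```

```bash
python3 - <<'E'
from h import *
print(st())
pic("wrist","w37"); duo("c37",(330,220),(340,225))
E
```

```text
{'t': 51.1, 'tcp': [544.0, 7.7, 37.4], 'jaw': -0.074, 'F': [-0.4, -0.4, -3.4], 'op': 11.6, 'q7': -0.72}
```

View pics/c37.png

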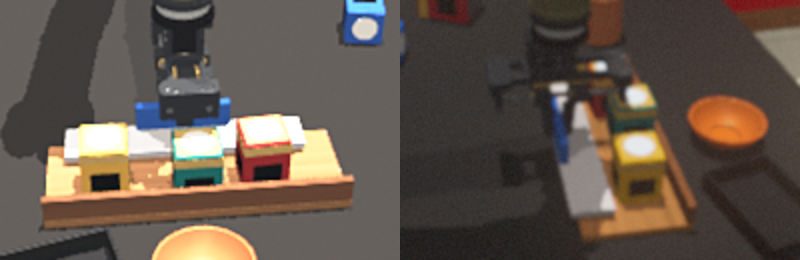

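View pics/w37.png

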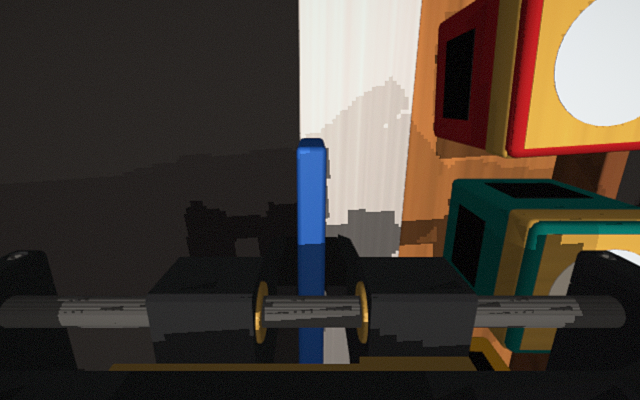

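{"fn": "drive_tool", "kwargs": {
  "series": [
    [[0,0,-3,0,5],[0,0,-2,0,5],[0,0,-1,0,5],[0,0,0,0,5]]
  ]
}}

```text
clock: 51.65
tool_pos: [0.5455, 0.009, 0.0334]
eef_rot: [0.732, 0.681, -0.005, -0.003]
contact_force: [-0.8, 0.5, -3.9]
opening: 0.127
```

{"fn": "drive_tool", "kwargs": {
  "series": [
    [[3,-0.2,0,0,5],[3,-0.2,0,0,5],[3,-0.2,0,0,5],[3,-0.2,0,0,5],[3,-0.2,0,0,5],[3,-0.2,0,0,5],[2,-0.2,0,0,5],[0,0,0,0,5]]
  ]
}}

```text
clock: 52.45
tool_pos: [0.5658, 0.0073, 0.0332]
eef_rot: [0.733, 0.681, -0.005, -0.003]
contact_force: [-0.4, -0.7, -3.3]
opening: 0.133
```

```bash
python3 - <<'E'
from h import *
print(st())
pic("wrist","w38"); duo("c38",(330,220),(340,225))
E
```

```text
{'t': 52.45, 'tcp': [565.8, 7.3, 33.2], 'jaw': -0.073, 'F': [-0.4, -0.7, -3.3], 'op': 11.7, 'q7': -0.69}
```

View pics/c38.png

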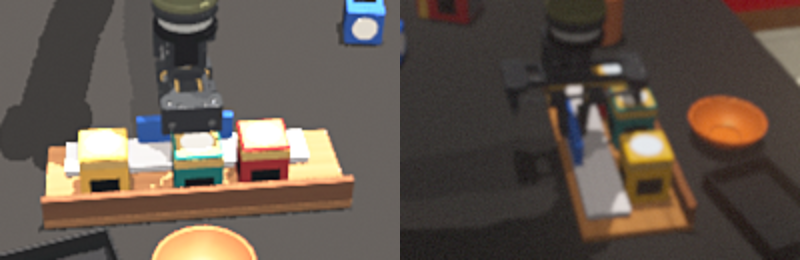

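View pics/w38.png

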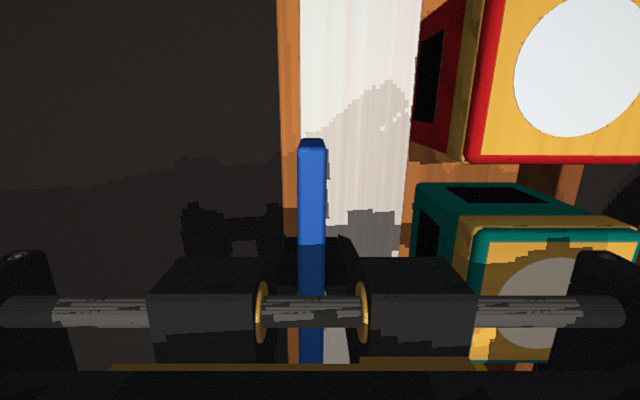

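{"fn": "drive_tool", "kwargs": {
  "series": [
    [[1.5,-0.1,0,0,5],[1.5,-0.1,0,0,5],[1.5,-0.1,0,0,5],[1.5,-0.1,0,0,5],[0,0,0,0,5]]
  ]
}}

```text
clock: 53.1
tool_pos: [0.572, 0.0072, 0.0333]
eef_rot: [0.732, 0.681, -0.004, -0.002]
contact_force: [-1.5, -0.4, -4.3]
opening: 0.129
```

{"fn": "drive_tool", "kwargs": {
  "series": [
    [[1,0,0,0,5],[1,-0.1,0,0,5],[0,0,0,0,5]]
  ]
}}

```text
clock: 53.4
tool_pos: [0.5734, 0.007, 0.0333]
eef_rot: [0.732, 0.681, -0.005, -0.003]
contact_force: [-2.4, -0.3, -2.7]
opening: 0.136
```

```bash
python3 - <<'E'
from h import *
print(st())
pic("wrist","w39"); duo("c39",(330,220),(340,225))
E
```

```text
{'t': 53.4, 'tcp': [573.4, 7.0, 33.3], 'jaw': -0.073, 'F': [-2.4, -0.3, -2.7], 'op': 12.0, 'q7': -0.68}
```

View pics/c39.png

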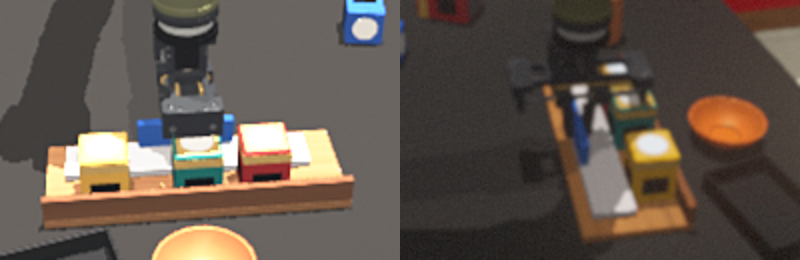

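View pics/w39.png

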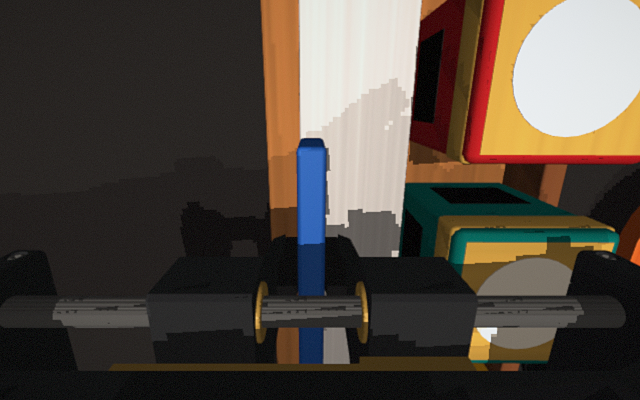

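{"fn": "drive_tool", "kwargs": {
  "series": [
    [[1,-0.1,0,0,5],[0.5,0,0,0,5],[0,0,0,0,5]]
  ]
}}

```text
clock: 53.85
tool_pos: [0.5738, 0.0066, 0.0332]
eef_rot: [0.732, 0.681, -0.006, -0.003]
contact_force: [-4.4, -0.3, -1.0]
opening: 0.128
```

{"fn": "drive_tool", "kwargs": {
  "series": [
    [[1,-0.1,0,0,5],[0,0,0,0,5]]
  ]
}}

```text
clock: 54.05
tool_pos: [0.574, 0.0066, 0.0331]
eef_rot: [0.732, 0.681, -0.007, -0.004]
contact_force: [-7.0, -0.0, -1.1]
opening: 0.13
```

{"fn": "drive_tool", "kwargs": {
  "series": [
    [[1,-0.1,0,0,5],[0,0,0,0,5]]
  ]
}}

```text
clock: 54.25
tool_pos: [0.5741, 0.0064, 0.033]
eef_rot: [0.732, 0.681, -0.007, -0.004]
contact_force: [-8.9, -0.0, 0.6]
opening: 0.132
```

{"fn": "drive_tool", "kwargs": {
  "series": [
    [[1,0,0,0,5],[0,0,-1,0,5],[0,0,-1,0,5],[0,0,-1,0,5],[0,0,0,0,5]]
  ]
}}

```text
clock: 54.75
tool_pos: [0.5739, 0.0065, 0.0316]
eef_rot: [0.732, 0.681, -0.008, -0.004]
contact_force: [-14.8, 0.3, 16.5]
opening: 0.136
```

```bash
python3 - <<'E'
from h import *
print(st())
pic("wrist","w40"); duo("c40",(330,220),(340,225))
E
```

```text
{'t': 54.75, 'tcp': [573.9, 6.5, 31.6], 'jaw': -0.072, 'F': [-14.8, 0.3, 16.5], 'op': 12.0, 'q7': -0.68}
```

View pics/c40.png

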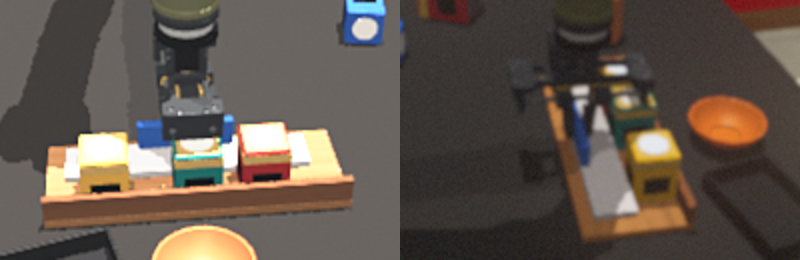

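View pics/w40.png

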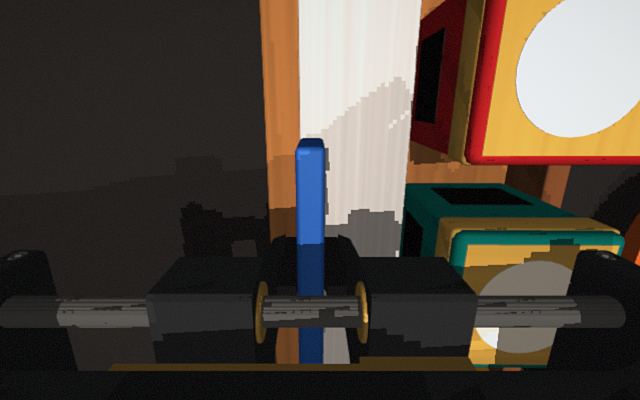

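{"fn": "drive_tool", "kwargs": {
  "series": [
    [[-2,0.1,1.5,0,5],[-2,0.1,0,0,5],[0,0,0,0,5]]
  ]
}}

```text
clock: 55.2
tool_pos: [0.574, 0.0068, 0.0319]
eef_rot: [0.732, 0.681, -0.005, -0.003]
contact_force: [-4.1, 0.1, -0.3]
opening: 0.133
```

{"fn": "drive_tool", "kwargs": {
  "series": [
    [[0,0,0,0,16],[0,0,0,0,25],[0,0,0,0,35],[0,0,0,0,35],[0,0,0,0,35],[0,0,5,0,35],[0,0,15,0,35],[0,0,30,0,35]]
  ]
}}

```text
clock: 56.0
tool_pos: [0.5727, 0.0068, 0.0818]
eef_rot: [0.732, 0.681, -0.006, -0.004]
contact_force: [0.4, 0.8, 0.6]
opening: 0.396
```

{"fn": "drive_tool", "kwargs": {
  "series": [
    [[0,0,40,0,35],[0,0,45,0,35],[-40,0,30,0,35],[-45,0,10,0,35],[-40,0,0,0,35],[0,0,0,0,35]]
  ]
}}

```text
clock: 56.6
tool_pos: [0.4421, 0.0058, 0.208]
eef_rot: [0.732, 0.682, -0.008, -0.003]
contact_force: [0.4, -0.6, 0.1]
opening: 0.391
```

```bash
python3 - <<'E'
from h import *
print(st())
S=tins(("scene","side"),.1)
c0=np.array([.6183,.0083])
for n,g in(("red",[.655,.088,-.07]),("teal",[.65,.007,-.07]),("yel",[.643,-.098,-.07])):
    o=fitpt(S,g,[TIN],.012); print(n,o, (Rz(.072)[:2,:2]@(o[0][:2]-c0)).round(4))
M=[]
for c in("scene","side"):
    m=S[c][1]; L=tr(c,"straightedge",minc=.1); print(c,[(round(d["confidence"],2),np.round(d["at"]).tolist(),int(d["mask"].sum())) for d in L])
for n in("mug","dish","black_tray"): print(n,[np.round(d["at"]).tolist() for d in tr("scene",n)])
a=S["scene"][0];b=S["side"][0]
cv2.imwrite("pics/g1.png",cv2.resize(a[180:300,220:430],(800,457),interpolation=cv2.INTER_CUBIC)); cv2.imwrite("pics/g2.png",cv2.resize(b[170:290,280:440],(800,600),interpolation=cv2.INTER_CUBIC))
pic("wrist","g3")
E
```

```text
{'t': 56.6, 'tcp': [442.1, 5.8, 208.0], 'jaw': -0.071, 'F': [0.4, -0.6, 0.1], 'op': 34.5, 'q7': -0.64}
red (array([ 0.6542,  0.0853, -0.2104]), np.float64(0.39), 2) [0.0303 0.0794]
teal (array([ 0.6507,  0.0074, -0.1336]), np.float64(0.294), 2) [0.0324 0.0014]
yel (array([ 0.6423, -0.0996, -0.0727]), np.float64(0.25), 2) [ 0.0317 -0.1059]
scene [(0.59, [313.0, 230.0], 1032)]
side [(0.7, [337.0, 234.0], 1473), (0.66, [336.0, 266.0], 1627), (0.52, [402.0, 221.0], 760)]
mug [[463.0, 235.0], [330.0, 292.0]]
dish [[330.0, 292.0]]
black_tray [[257.0, 299.0]]
```

View pics/g1.png

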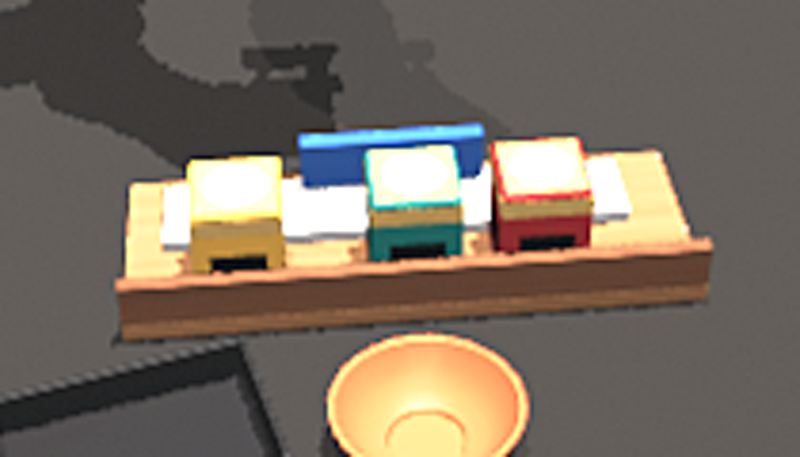

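View pics/g2.png

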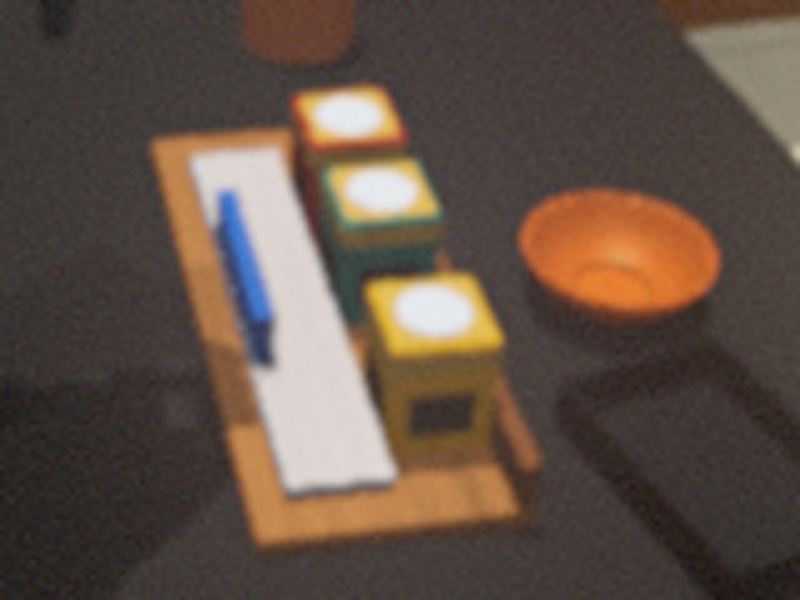

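View pics/g3.png

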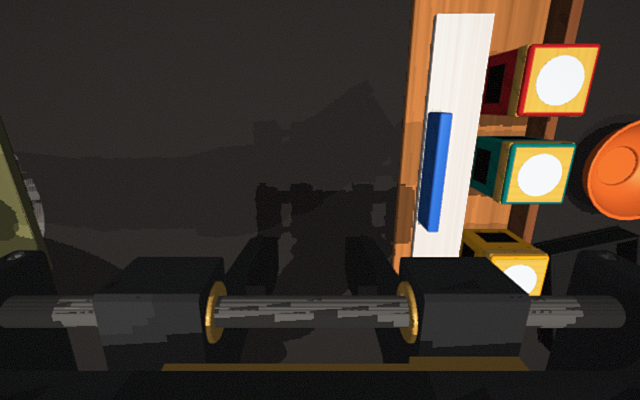

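```bash
python3 - <<'E'
from h import *
im=cv2.imread("pics/g3.png"); m=cams.camera_model("wrist"); hsv=cv2.cvtColor(im,cv2.COLOR_BGR2HSV)
pl=(hsv[...,1]<40)&(hsv[...,2]>150)
pl[:, :405]=0; pl[:,500:]=0
wood=(hsv[...,1]>80)
c0=np.array([.6183,.0083])
L=[];Rr=[];B=[]
for v in range(30,240,6):
    xs=np.where(pl[v])[0]
    if len(xs)<20: continue
    Rr.append(ray(m,(xs.max()+.5,v),.022)); L.append(ray(m,(xs.min()-.5,v),.022))
    w=np.where(wood[v,380:440]&(im[v,380:440,2]>80))[0]
    if len(w): B.append(ray(m,(380+w.min()-.5,v),.012))
for n,P in(("plate right",Rr),("plate left",L),("board left",B)):
    P=np.array(P); Q=(P[:,:2]-c0)@Rz(.072)[:2,:2].T
    vx,vy,x0,y0=cv2.fitLine(Q.astype(np.float32),cv2.DIST_HUBER,0,.0005,.001).ravel()
    k=vx/vy; print(n,"x at y=-.15,0,.15:",[round(float(x0+k*(y-y0))*1e3,1) for y in(-.15,0,.15)],len(Q), "y range",Q[:,1].min().round(3),Q[:,1].max().round(3))
E
```

```text
plate right x at y=-.15,0,.15: [3.6, 3.1, 2.5] 35 y range -0.082 0.13
plate left x at y=-.15,0,.15: [-50.8, -51.4, -52.1] 35 y range -0.082 0.13
board left x at y=-.15,0,.15: [-70.1, -71.0, -71.9] 35 y range -0.087 0.132
```

```bash
python3 - <<'E'
from h import *
m=cams.camera_model("wrist"); c0=np.array([.6183,.0083])
for n,P in(("red",[(526,45),(600,44),(516,115),(585,115)]),("teal",[(512,143),(576,143),(502,203),(566,204)])):
    Q=np.array([Rz(.072)[:2,:2]@(ray(m,p,.084)[:2]-c0) for p in P]); print(n,(Q*1e3).round(1).tolist(),Q.mean(0).round(4))
print(st())
E
```

```text
red [[-0.9, 106.1], [56.6, 106.7], [1.4, 52.9], [58.7, 52.9]] [0.0289 0.0796]
teal [[2.4, 29.7], [56.9, 29.7], [3.5, -24.4], [61.4, -25.3]] [0.0311 0.0024]
{'t': 57.1, 'tcp': [449.5, 7.1, 206.6], 'jaw': -0.073, 'F': [1.0, 0.5, -0.6], 'op': 34.9, 'q7': -0.64}
```

```bash
python3 - <<'E'
from h import *
print(r.finish_job())
E
```

```text
the job is handed in; nothing more can be done
None
```

I turned all three tins lid up and stood them in a row on the board. The straightedge is laid against their fronts, and I handed the job in at about 57 s of the 210 s allowed. No verdict was reported.

- **Tins:** Red needed one quarter turn; teal and yellow needed two each. All three stood lid up in the last pictures.
- **Mishaps:** Red was knocked about 2 cm on the board partway through. I also set yellow down on top of the strip at first, so I had to lift it and place it again.
- **Straightedge:** I gripped it by the rib, laid it on the board and pushed the tins back with it. It stopped moving while the push force rose to about 15 N, so I took the tins as seated against the strip.
- **Straightedge position:** In the last wrist picture its plain edge was at board x = 2.5 to 3.6 mm, against a target of 4 mm, and parallel to the strip within about 1 mm over its length. The board's own edge measured about 1 mm low in the same picture, so the true value is probably nearer 4 mm.
- **Tin positions:** Two fits put the tins at board x of about 29–30 mm for red, 31–32 mm for teal and 32 mm for yellow. They need to be above 27 mm, and flush is 32 mm.
- **Weakest check:** Red is the least certain, because its outline fits were poor and disagreed on its angle (about 0.14 rad off the board's in one).
- **Bystanders:** The mug, dish and tray showed no visible shift; I checked this only by their positions in the scene picture. The gripper was clear of everything.

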